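# Re-fuse the lathe's fuse box

### The job

The lathe's supply is locked off, so change its fuses: lift the grey cover of the fuse box right up until its red stay drops behind the catch and holds the cover by itself. Then pull every blown fuse (brown, black band) still in the box and put it in the red scrap bin, and press the three new fuses (white, green band) from the blue mat into the three ways until each snaps fully home between its spring clips. Leave the cover standing on its stay for testing, and the other things on the bench where they are.

Things in the scene. Friction and masses are not known exactly. Their poses are not given: they have to be found in the camera images.
- cover (a joint): Angle (rad) of the grey steel cover of the fuse box (182 mm from hinge to near edge, 254 wide, 3 thick, 0.5 kg): 0 shut, growing as its near edge rises, stop at 1.53. It falls shut unless the stay holds it. Past about 1.46 the stay's foot drops 5 mm behind its catch (lift to about 1.51 to be sure); let go, the cover then stands on the stay, anywhere from 1.39 to the stop.
- cover_handle (a point): Middle of the cover's round steel pull bar: 10 mm thick, 110 mm long between its side arms, parallel to the hinge, 42 mm beyond the cover's near edge in the plane of the cover (74 mm above the bench when shut). It moves on an arc of 224 mm radius about the hinge, its axes turning with the cover. Pinched from above, it can turn between the fingers while the tool stays upright.
- cover_hinge (a point): Middle of the cover's hinge line, 73 mm above the bench along the far top edge of the box; axes turn with the cover: y lies along the hinge.
- stay_foot (a point): Centre of the round foot (8 mm thick, 17 mm long) at the free end of the red stay, a 98 mm rod hinged to the cover's left edge (+y of the box) 60 mm from the hinge. As the cover rises the foot slides along a steel rail outside the box's left wall, towards the hinge.
- catch (a point): Where the centre of stay_foot stands when the stay is set: at the foot of the 5 mm step in the rail. Axes as the box: x from its near side to the hinge side, z up. Before it drops the foot is 5 mm higher than this; dropped, it reads z = 0 relative to here, and x = 0 when it bears on the step (more while the cover is held higher).
- fuse_box: Green open steel tray 180 (x) x 250 (y) x 70 mm high, wall 4 mm, fixed; origin at the centre of its underside, x from its near long side to the hinge side, z up. On its floor are three fuse bases (ways) 70 mm apart along y; fuses lie along x. The black plinths are 34 mm wide and 14 mm high (35 mm under the caps), leaving 19 mm free under a fuse's body.
- scrap_bin: Red open plastic bin, outside 180 (x) x 150 (y) x 50 mm high, wall 4 mm, 0.5 kg, loose; origin at the centre of its underside, z up. It stands to one side of the fuse box, the mat to the other; which side varies.
- scrap_bin_in (a point): Centre of the bin's inner floor, axes as the bin's.
- mat: Blue mat 270 (x) x 130 (y) x 3 mm, fixed; origin at the centre of its underside. The new fuses start lying on it across its width.
- blown1: Blown fuse 1: same shape as the new ones (see new1) but brown body, black band, dark caps. If present, it starts clipped in way1; if absent, way1 starts empty.
- blown2: Blown fuse 2: same shape as the new ones (see new1) but brown body, black band, dark caps. If present, it starts clipped in way2; if absent, way2 starts empty.
- blown3: Blown fuse 3: same shape as the new ones (see new1) but brown body, black band, dark caps. If present, it starts clipped in way3; if absent, way3 starts empty.
- new1: New fuse 1: white square porcelain body 26 x 26 mm, 40 mm long, with a green band; on each end a brass cap, a cylinder 22 mm in diameter and 20 mm long with a chamfered rim; 80 mm long overall, 100 g. Origin on the axis at mid length; x along the axis; it may lie on any of its four sides (axis 13 mm above what it lies on) and either end first, all the same. Fits any way.
- new2: New fuse 2: white square porcelain body 26 x 26 mm, 40 mm long, with a green band; on each end a brass cap, a cylinder 22 mm in diameter and 20 mm long with a chamfered rim; 80 mm long overall, 100 g. Origin on the axis at mid length; x along the axis; it may lie on any of its four sides (axis 13 mm above what it lies on) and either end first, all the same. Fits any way.
- new3: New fuse 3: white square porcelain body 26 x 26 mm, 40 mm long, with a green band; on each end a brass cap, a cylinder 22 mm in diameter and 20 mm long with a chamfered rim; 80 mm long overall, 100 g. Origin on the axis at mid length; x along the axis; it may lie on any of its four sides (axis 13 mm above what it lies on) and either end first, all the same. Fits any way.
- way1 (a point): Way 1 (-y side of the box): where the origin of a fully home fuse lies, 46 mm above the bench; axes as the box, the fuse along x. Its two brass clips grip the caps 31 mm either side; 48 mm is free between them for the 40 mm body.
- way2 (a point): Way 2 (middle of the box): where the origin of a fully home fuse lies, 46 mm above the bench; axes as the box, the fuse along x. Each clip is two sprung leaves, mouth 25 mm wide 16 mm above the axis, narrowing to 15 mm at 5 mm above it. See way1, way3.
- way3 (a point): Way 3 (+y side of the box): where the origin of a fully home fuse lies, 46 mm above the bench; axes as the box, the fuse along x. A cap pressed straight down meets the leaves about 16 mm above home (more if off centre), snaps past at 5 mm, then lands on a hard seat. Pressing in or pulling out takes 10 to 15 N.
- screwdriver: Bystander: orange screwdriver lying between robot and box; leave it.
- tape: Bystander: black roll of tape, 72 mm across, 18 mm high; leave it.
- spanner: Bystander: steel spanner beyond the box; leave it.
- oil: Bystander: amber oil bottle 150 mm high beyond the box; leave it.
- bush: Bystander: small brass turned bush, 36 mm across, 34 mm high, between robot and box; leave it.
- meter: Bystander: yellow test meter 150 x 80 x 35 mm beyond the box; leave it.

How it is judged:
By the outcome, as a careful person would: the job done as asked, in the order asked, and still so for the second after the job is handed in, with the robot touching nothing.
Of blown1, blown2, blown3 only 1 to 3 are there at a start; the rules pass over those that are not, and their reading is None.
At some moment in a run one of new1, new2, new3, scrap_bin may be knocked a few centimetres aside while the robot is not near it.
Once in a run the grip may slacken for a moment while it holds something.
It also fails if it takes over 210 s, if anything falls off the work surface, if the arm or the gripper's body presses on something with over 40 N, if the wrist force passes 120 N, or if a joint passes its speed limit or range.

### The arm

A 7-joint arm with a two-finger parallel gripper is mounted at the origin on the work surface. World frame = base frame: x ahead of the robot, y to its left, z up, the work surface at z = 0. Lengths are in m, angles in rad, forces in N, time in s.
With the tool pointing down it reaches from about 0.4 to 0.85 m from the base axis. Payload 10.4 kg.
Tool frame: the origin (TCP) lies midway between the tips of the shut fingers; the grasp point (between the pads) lies 19 mm behind it; z points along the fingers, y is the line along which they close (so a half turn about z gives the same grasp; the last joint's range is limited). The gripper opens to 85 mm and grips with 20 to 120 N. Pads are 22 mm wide; open, the fingers measure 114 mm over their backs; the gripper's body (76 mm by 85 mm) begins 54 mm behind the grasp point. The pads swing forward as they close: fully open they stand 13 mm farther back than shut.
Start: joints at [1.17, 0.332, -0.065, 1.46, 0.022, 1.35, -0.088], TCP at [0.231, -0.581, 0.231] pointing down, gripper open.
Joint ranges: [-2.6, 2.6], [-0.5, 2.12], [-1.47, 1.34], [0.16, 2.42], [-1.27, 4.41], [0.06, 2.06], [-2.6, 2.6]. Speed limits (rad/s): [2.22, 2.22, 2.79, 2.79, 3.14, 3.14, 3.14].

### API

Orientations are given as a unit quaternion [x, y, z, w].
In Python, from workcell import monitor, eyes, manip gives the robot as it stands.
- The arm moves only by the tool send_rows, never from a script. Its arguments are lists of equal length, an entry for each row: "offset": the shift along the tool's x, y, z in mm, a list of three; "roll": the turn about the tool's z in rad. In form: {"offset": [[tx, ty, tz], ...], "roll": [roll, ...]}. A call has exactly 5 rows; each row is the pose to reach, as a shift and turn from the pose commanded when the call began, along the tool's axes at that moment; what a row does not reach only later rows make up. A row lasts 1/12 s, in which the tool goes at most 41.7 mm and 7.16 degrees, less where a joint would pass 70% of its speed; a pose out of reach is approached as far as the arm can. A call with a gripper value outside its range is refused whole. "jaw" is the opening, from 0 (shut) to 1 (fully open), set as the call begins (left out, the last holds). The fingers move at their own pace and stop on an object; "newtons" is the grip in N (left out, the last holds). Time passes only in rows, so rows that repeat a pose let the fingers close, or fill a call up. It gives the time, the measured TCP pose, the force and the opening at its end, in the units of the state.
- monitor.get_obs(): the state, without advancing time (a new reading comes with each control period).
- eyes.camera(name): name is "scene" or "side" or "wrist"; returns (picture, depth): 384x512x3 uint8, blue, green, red; 384x512 float32, m along the optical axis (not along the pixel's ray), 0 where there is no reading.
- eyes.camera_params(name): a dict with "fovy" (degrees; the focal length in pixels is half the picture's height over the tangent of half this angle, whatever the lens; pixels are square), "cx", "cy" (the principal point, pixels), "R" (3x3) and "t" (3): a world point X has camera coordinates R X + t. Camera axes: x right, y down, z forward; pixel columns grow to the right and rows downward; lengths in m; the calibration is good to about 2 mm. The wrist camera is an equidistant fisheye: a pixel r from the principal point sees the ray r / f radians off the axis. A picture is of the moment at which its call begins: read the wrist's pose just before it. camera_params takes no time and is no camera call; for the wrist camera it gives the pose at the moment of the call.
- manip.hand_in(): hands the job in, once; it reports no verdict.
The state is a dict: "clock": time; "joint_pos": joint angles; "joint_velocities": joint speeds; "tau": joint torques, N m; "position": TCP position; "ee_rot": TCP orientation; "ft_force": force on the tool from outside, world axes, zero at the start; "torque": the same for the moment, N m; "grip_width": opening from 0.0 (shut) to 1.0 (fully open).
Only numpy, scipy, OpenCV 4.12 (cv2) and the standard library are available. Lean on these libraries where they do the work, as an engineer would, in place of code of your own. Each camera call takes 0.05 s, during which the arm holds its last target. There are 200 camera calls.

## Working session

There is one attempt and no reset: what is moved stays moved. The work goes in short steps, Python scripts to look and compute and a tool call to move; the robot and the scene stay as the last step left them, time stands still between calls to the robot, and variables do not carry over. Pictures are saved under pics/ and viewed, on a budget of 14 in all, crops included, one or two more only if the job needs it, and the job is handed in when it is done.

Besides the shell and the picture viewer there is one more tool, called after "Request:" by a JSON object that holds its "api" and its "payload", one argument or row to a line. send_rows: Moves the arm, as the interface text tells. Its arguments: {"type":"object","properties":{"offset":{"type":"array"},"roll":{"type":"array"},"jaw":{"type":"number"},"newtons":{"type":"number"}},"required":["offset","roll"]}

```bash
ls; mkdir -p pics
cat > h.py <<'E'
import numpy as np, cv2
from workcell import monitor, eyes, manip
from scipy.spatial.transform import Rotation as Ro
def snap(n, fn=None):
    p=eyes.camera_params(n); im,d=eyes.camera(n)
    if fn: cv2.imwrite('pics/'+fn,im)
    return p,im,d
def cloud(p,d,fish=False):
    h,w=d.shape; f=h/2/np.tan(np.radians(p['fovy'])/2)
    v,u=np.mgrid[:h,:w]; x=(u-p['cx'])/f; y=(v-p['cy'])/f
    if fish:
        r=np.hypot(x,y)+1e-9; s=np.tan(np.minimum(r,1.5))/r; x=x*s; y=y*s
    P=np.stack([x*d,y*d,d],-1)
    return (P-np.array(p['t']))@np.array(p['R'])
def st():
    o=monitor.get_obs(); 
    print('t',round(o['clock'],2),'pos',np.round(o['position'],4),'R',np.round(Ro.from_quat(o['ee_rot']).as_matrix(),3).tolist(),'F',np.round(o['ft_force'],1),'g',round(o['grip_width'],3),'q',np.round(o['joint_pos'],2))
    return o
E
python3 - <<'E'
from h import *
st()
ims=[]
for n in ['scene','side','wrist']:
    p,im,d=snap(n,n+'0.png'); np.savez(n+'0.npz',im=im,d=d,**{k:np.array(v) for k,v in p.items()})
    print(n,p['fovy'],p['cx'],p['cy'],np.round(-np.array(p['R']).T@np.array(p['t']),3),np.round(p['R'],2).tolist())
    ims.append(im)
E
```

```text
pics
t 0.0 pos [ 0.2304 -0.5806  0.2305] R [[0.929, 0.369, -0.001], [0.369, -0.929, 0.001], [-0.0, -0.001, -1.0]] F [ 0.  -0.   0.3] g 1.001 q [ 1.17  0.33 -0.06  1.46  0.02  1.35 -0.09]
scene 55.885873957100344 254.9952768746582 192.20373176738943 [1.192 0.028 0.606] [[-0.03, 1.0, 0.02], [0.66, 0.04, -0.75], [-0.75, -0.01, -0.66]]
side 54.527932996963195 256.7271479684167 190.08674884159976 [ 0.14  -0.517  0.53 ] [[0.77, -0.64, -0.0], [-0.36, -0.42, -0.83], [0.53, 0.64, -0.55]]
wrist 65.70646984690485 257.1855566032628 192.2196960207436 [ 0.301 -0.553  0.374] [[0.37, -0.93, -0.0], [-0.89, -0.35, 0.29], [-0.27, -0.11, -0.96]]
```

View pics/scene0.png

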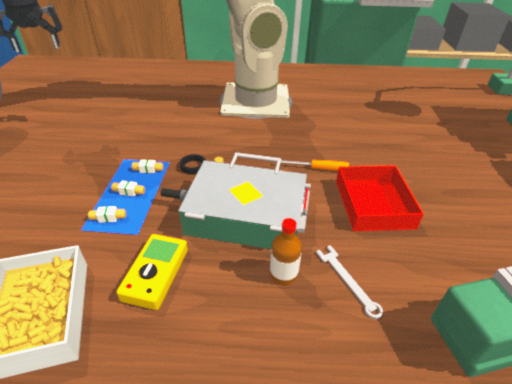

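View pics/side0.png

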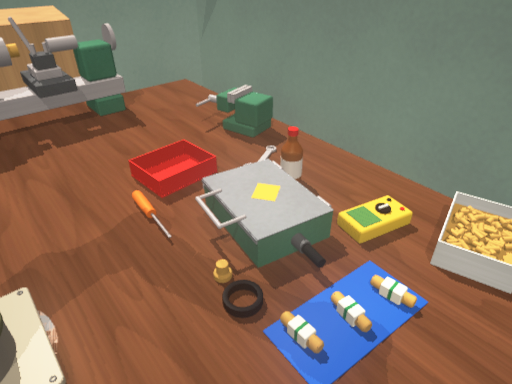

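The scene camera looks back at the robot. The bin (375,198) is on the +y side and the mat with three new fuses is on the -y side. The box is shut, with its pull bar facing the robot at (257,157). Next I measure.

```bash
cat >> h.py <<'E'
def mask(im,lo,hi): return cv2.inRange(cv2.cvtColor(im,cv2.COLOR_BGR2HSV),np.array(lo),np.array(hi))>0
def rect(P):
    (c,s,a)=cv2.minAreaRect((P[:,:2]*1000).astype(np.float32)); return np.round(c,1),np.round(s,1),round(a,1),'z',np.round(np.percentile(P[:,2],[5,50,95])*1000,1)
def blobs(im,W,m,amin=30):
    n,l,s,c=cv2.connectedComponentsWithStats(m.astype(np.uint8))
    return [(np.round(c[i]),s[i][4],W[l==i]) for i in range(1,n) if s[i][4]>=amin]
E
python3 - <<'E'
from h import *
for n in ['scene','side']:
    q=np.load(n+'0.npz'); p={k:q[k] for k in q.files}; im,d=p['im'],p['d']; W=cloud(p,d)
    R=(d>0)&(W[...,0]>.2)&(W[...,0]<1)&(abs(W[...,1])<.45)
    print(n)
    for name,lo,hi,zl,zh in [('red',[0,180,100],[5,255,255],.01,.08),('blue',[105,150,80],[125,255,255],-.01,.02),('white',[0,0,170],[180,50,255],.015,.05),('brass',[10,100,100],[25,255,255],.01,.05),('grey',[0,0,90],[180,40,235],.068,.09),('green',[60,60,30],[95,255,255],.0,.08),('yellow',[24,180,100],[32,255,255],.0,.1)]:
        m=mask(im,lo,hi)&R&(W[...,2]>zl)&(W[...,2]<zh)
        for b in blobs(im,W,m,60): print(name,b[0],b[1],*rect(b[2]))
    # handle: z in .06-.085, x smaller than cover
    m=R&(W[...,2]>.06)&(W[...,2]<.088)&(W[...,0]<.55)&(abs(W[...,1])<.2)
    for b in blobs(im,W,m,20): print('hi',b[0],b[1],*rect(b[2]))
E
```

```text
scene
red [379. 198.] 2472 [528.3 307.8] [184.3 151.8] 5.1 z [12.3 32.9 49.7]
blue [128. 200.] 2425 [ 520.4 -298.3] [128.7 270.4] 87.0 z [0.3 2.1 3.8]
white [150. 165.] 63 [ 430.9 -264. ] [27.2 17.3] 1.7 z [16.6 26.8 28.9]
white [122. 186.] 66 [ 520.9 -310.7] [18.2 26.9] 85.7 z [17.9 27.2 29.5]
white [131. 187.] 78 [ 523.7 -289.2] [17.5 28.1] 82.3 z [18.1 27.1 29.4]
white [100. 212.] 91 [ 615.5 -330.9] [29.2 18. ] 9.5 z [17.3 27.3 29.2]
white [110. 212.] 96 [ 612.7 -309.1] [26.5 17. ] 9.4 z [16.4 27.  29.4]
white [302. 222.] 77 [640.8 121.5] [12.  42.2] 80.9 z [42.1 43.4 45. ]
white [ 38. 260.] 424 [ 767.4 -389.8] [  5.9 125.4] 17.0 z [33.  42.  49.3]
white [ 53. 334.] 1554 [ 864.2 -297.5] [ 95.8 228.1] 79.1 z [16.7 32.7 48.5]
white [284. 273.] 218 [768.7  81.5] [19.7 53.1] 4.2 z [25.2 37.2 48.4]
brass [328. 164.] 260 [396.6 210.8] [88.5 66.5] 52.3 z [12.2 21.8 25.6]
brass [150. 291.] 428 [ 763.9 -174.5] [ 79.4 148.3] 78.5 z [10.9 18.6 30.2]
brass [ 38. 306.] 3198 [ 852.9 -364.2] [180.9 124.1] 17.5 z [31.1 39.5 47.2]
brass [282. 279.] 77 [768.6  79.1] [51.7 19.1] 86.3 z [10.5 14.7 19
[... 1822 characters left out ...]
2.3] [16.7 20.1] 7.6 z [13.8 22.3 25.8]
brass [286. 317.] 115 [ 424.9 -245.6] [18.6 18.8] 84.9 z [17.8 23.5 26.1]
brass [363. 323.] 180 [ 513.5 -331.3] [21.2 20.3] 83.8 z [15.1 22.6 25.9]
brass [315. 343.] 196 [ 426.5 -306.5] [20.4 21.2] 0.8 z [15.9 23.3 26.3]
grey [263. 199.] 5553 [561.1   1.1] [262.4 235.3] 81.0 z [71.6 73.2 74.9]
green [249. 120.] 636 [844.9 381.6] [ 78.3 150.7] 47.8 z [15.7 50.  77.1]
green [313. 233.] 278 [ 608.1 -135.5] [ 3.8 82.2] 80.7 z [ 4.7 25.3 53.8]
green [275. 249.] 675 [ 517.6 -120.7] [ 5.6 92. ] 79.4 z [ 4.6 27.5 54. ]
green [299. 329.] 64 [ 434.8 -273.9] [46.1 10.6] 17.2 z [ 6.4 27.4 29. ]
hi [243. 211.] 2826 [492.8   3.4] [114.3 261.7] 0.0 z [65.3 73.3 76.6]
```

Request:
{"api": "send_rows", "payload": {
  "offset": [
    [21,-24,2],
    [42,-48,4],
    [64,-71,6],
    [85,-95,8],
    [106,-119,10]
  ],
  "roll": [0,0,0,0,0],
  "jaw": 0.42,
  "newtons": 40
}}

```text
clock: 0.57
position: [0.2854, -0.4296, 0.2209]
ee_rot: [0.982, 0.188, -0.0, -0.0]
ft_force: [0.4, -0.0, -0.6]
grip_width: 0.42
```

Request:
{"api": "send_rows", "payload": {
  "offset": [
    [21,-24,2],
    [42,-48,4],
    [64,-71,6],
    [85,-95,8],
    [106,-119,10]
  ],
  "roll": [0,0,0,0,0]
}}

```text
clock: 0.98
position: [0.3399, -0.28, 0.2111]
ee_rot: [0.982, 0.188, -0.0, 0.0]
ft_force: [1.1, 0.1, -0.1]
grip_width: 0.421
```

Request:
{"api": "send_rows", "payload": {
  "offset": [
    [21,-24,2],
    [42,-48,4],
    [64,-71,6],
    [85,-95,8],
    [106,-119,10]
  ],
  "roll": [0,0,0,0,0]
}}

```text
clock: 1.4
position: [0.3946, -0.1303, 0.2012]
ee_rot: [0.982, 0.188, -0.0, 0.0]
ft_force: [0.8, -1.0, 0.1]
grip_width: 0.42
```

Request:
{"api": "send_rows", "payload": {
  "offset": [
    [21,-24,2],
    [42,-48,4],
    [64,-71,6],
    [85,-95,8],
    [106,-119,10]
  ],
  "roll": [-0.1,-0.2,-0.3,-0.4,-0.5]
}}

```text
clock: 1.82
position: [0.4493, 0.0194, 0.1913]
ee_rot: [0.904, 0.427, 0.0, 0.0]
ft_force: [0.8, -0.4, -0.3]
grip_width: 0.419
```

Request:
{"api": "send_rows", "payload": {
  "offset": [
    [0,0,0],
    [0,0,0],
    [0,0,0],
    [0,0,0],
    [0,0,0]
  ],
  "roll": [-0.12,-0.24,-0.36,-0.48,-0.535]
}}

```text
clock: 2.23
position: [0.4489, 0.018, 0.1911]
ee_rot: [0.758, 0.652, -0.0, -0.0]
ft_force: [0.9, 1.1, 1.1]
grip_width: 0.423
```

Run:
```python
from h import *
st()
a=np.radians(-9); B=np.array([[np.cos(a),np.sin(a)],[-np.sin(a),np.cos(a)]])
p,im,d=snap('wrist','w1.png')
for n in ['scene','side','wrist']:
    if n=='wrist': W=cloud(p,d,True)
    else:
        q=np.load(n+'0.npz'); p2={k:q[k] for k in q.files}; W=cloud(p2,q['d']); 
    X=W[...,:2]@B.T*1000; z=W[...,2]*1000
    s=(z>67)&(z<85)&(X[...,0]>425)&(X[...,0]<455)&(abs(X[...,1]-88)<45)
    c=(z>67)&(z<85)&(X[...,0]>480)&(X[...,0]<690)&(abs(X[...,1]-88)<140)
    if s.sum()>5:
        k=np.polyfit(X[s][:,1],X[s][:,0],1); print(n,'bar',s.sum(),np.round(np.median(X[s],0),1),'z',np.percentile(z[s],[5,50,95]).round(1),'slope deg',np.degrees(np.arctan(k[0])).round(2), 'range',np.percentile(X[s][:,0],[2,98]).round(1))
    if c.sum()>50: print('  cover x',np.percentile(X[c][:,0],[.3,99.7]).round(1),'y',np.percentile(X[c][:,1],[.3,99.7]).round(1),'z',np.median(z[c]).round(1), rect(W[c]))
```

```text
t 2.23 pos [0.4489 0.018  0.1911] R [[0.15, 0.989, -0.0], [0.989, -0.15, -0.0], [-0.0, -0.0, -1.0]] F [0.9 1.1 1.1] g 0.423 q [ 0.56  0.01 -0.69  1.92  0.01  1.21 -0.29]
scene bar 144 [446.6  89.2] z [70.5 76.2 79.2] slope deg 0.03 range [441.2 450.2]
  cover x [485.  675.2] y [-38.2 217.6] z 74.4 (array([5.858e+02, 4.000e-01]), array([262.9, 196.2]), 81.1, 'z', array([72.5, 74.4, 76.1]))
side bar 139 [438.8  84.8] z [72.8 76.4 78.1] slope deg 0.41 range [435.7 444.6]
  cover x [480.7 668.7] y [-41.  212.4] z 73.2 (array([582.7,  -2.3]), array([262.4, 191.6]), 81.0, 'z', array([71.5, 73.2, 74.6]))
wrist bar 1068 [445.1  90.6] z [76.4 79.4 80.8] slope deg 0.18 range [440.3 449.9]
  cover x [484.6 671.6] y [-34.  219.5] z 76.2 (array([585.2,   0.9]), array([263.6, 195.8]), 80.8, 'z', array([74.9, 76.2, 77.4]))
```

View pics/w1.png

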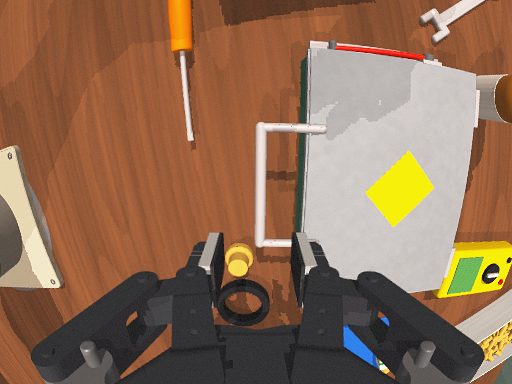

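The wrist view shows the bar at about (262,185), square to the fingers. It is 3.5 mm further out than the TCP, so I descend and pinch it.

Request:
{"api": "send_rows", "payload": {
  "offset": [
    [0,3,30],
    [0,3.5,60],
    [0,3.5,90],
    [0,3.5,115],
    [0,3.5,135]
  ],
  "roll": [0,0,0,0,0]
}}

```text
clock: 2.7
position: [0.4515, 0.0173, 0.0543]
ee_rot: [0.761, 0.648, -0.001, -0.001]
ft_force: [0.2, 0.1, -0.2]
grip_width: 0.421
```

Request:
{"api": "send_rows", "payload": {
  "offset": [
    [0,0,0],
    [0,0,0],
    [0,0,0],
    [0,0,0],
    [0,0,0]
  ],
  "roll": [0,0,0,0,0],
  "jaw": 0
}}

```text
clock: 3.12
position: [0.4516, 0.0176, 0.0572]
ee_rot: [0.761, 0.649, -0.001, -0.0]
ft_force: [-6.5, 1.1, -1.7]
grip_width: 0.1
```

Request:
{"api": "send_rows", "payload": {
  "offset": [
    [0,0,0],
    [0,0,0],
    [0,0,0],
    [0,0,0],
    [0,0,0]
  ],
  "roll": [0,0,0,0,0]
}}

```text
clock: 3.53
position: [0.4516, 0.0176, 0.0572]
ee_rot: [0.761, 0.649, -0.001, -0.0]
ft_force: [-6.9, 2.0, -0.9]
grip_width: 0.101
```

Request:
{"api": "send_rows", "payload": {
  "offset": [
    [0,1,-22.4],
    [0,4.5,-44.5],
    [0,10,-66],
    [0,17.7,-87],
    [0,27.4,-107.4]
  ],
  "roll": [0,0,0,0,0]
}}

```text
clock: 3.95
position: [0.4796, 0.0131, 0.1665]
ee_rot: [0.761, 0.649, 0.0, 0.001]
ft_force: [7.9, -0.3, -8.4]
grip_width: 0.099
```

Request:
{"api": "send_rows", "payload": {
  "offset": [
    [0,11.7,-19],
    [0,25.3,-37],
    [0,40.5,-53.3],
    [0,57.4,-68],
    [0,75.6,-81]
  ],
  "roll": [0,0,0,0,0]
}}

```text
clock: 4.37
position: [0.5541, 0.0011, 0.2484]
ee_rot: [0.761, 0.649, -0.0, 0.001]
ft_force: [-5.0, 0.8, 5.7]
grip_width: 0.096
```

Request:
{"api": "send_rows", "payload": {
  "offset": [
    [0,19.4,-11],
    [0,39.8,-20.3],
    [0,61,-27.3],
    [0,83,-32.2],
    [0,98.5,-34.4]
  ],
  "roll": [0,0,0,0,0]
}}

```text
clock: 4.78
position: [0.6529, -0.0146, 0.2824]
ee_rot: [0.761, 0.649, 0.001, 0.001]
ft_force: [-1.0, 0.4, 1.1]
grip_width: 0.097
```

Request:
{"api": "send_rows", "payload": {
  "offset": [
    [0,3,-0.3],
    [0,6,-0.5],
    [0,9,-0.8],
    [0,10,-0.8],
    [0,10,-0.8]
  ],
  "roll": [0,0,0,0,0]
}}

```text
clock: 5.2
position: [0.6617, -0.016, 0.2829]
ee_rot: [0.761, 0.649, 0.001, 0.001]
ft_force: [-2.2, -1.6, 7.4]
grip_width: 0.096
```

Run:
```python
from h import *
st()
a=np.radians(-9); B=np.array([[np.cos(a),np.sin(a)],[-np.sin(a),np.cos(a)]])
for n in ['side','scene']:
    p,im,d=snap(n,n+'1.png'); W=cloud(p,d); X=W[...,:2]@B.T*1000; z=W[...,2]*1000
    m=mask(im,[0,0,90],[180,40,235])&(z>100)&(z<250)&(X[...,0]>600)&(X[...,0]<720)&(abs(X[...,1]-88)<125)
    if m.sum()>100:
        k=np.polyfit(z[m],X[m][:,0],1); print(n,m.sum(),'theta',np.pi/2+np.arctan(k[0]),'x at z73',np.polyval(k,73))
    r=mask(im,[0,150,80],[6,255,255])&(X[...,1]>190)&(X[...,1]<240)&(X[...,0]>450)
    if r.sum()>5:
        i=np.argsort(z[r]); print('red',r.sum(),'low',X[r][i][:8].round(0).tolist(),z[r][i][:8].round(0),'hi',X[r][i][-3:].round(0).tolist(),z[r][i][-3:].round(0))
```

```text
t 5.2 pos [ 0.6617 -0.016   0.2829] R [[0.158, 0.987, 0.003], [0.987, -0.158, -0.0], [0.001, 0.003, -1.0]] F [-2.2 -1.6  7.4] g 0.096 q [ 0.39  0.47 -0.64  1.24  0.27  1.51 -0.37]
side 4289 theta 1.5187473138066345 x at z73 663.9723738719551
red 67 low [[618.0, 220.0], [620.0, 220.0], [618.0, 215.0], [622.0, 217.0], [622.0, 218.0], [624.0, 216.0], [619.0, 217.0], [620.0, 219.0]] [67. 69. 70. 70. 73. 73. 74. 75.] hi [[651.0, 218.0], [650.0, 216.0], [650.0, 215.0]] [123. 127. 130.]
scene 7627 theta 1.516819409215962 x at z73 668.9755443833959
red 199 low [[617.0, 219.0], [619.0, 221.0], [667.0, 207.0], [621.0, 219.0], [622.0, 221.0], [668.0, 209.0], [667.0, 209.0], [627.0, 221.0]] [57. 60. 63. 64. 65. 68. 70. 73.] hi [[1173.0, 214.0], [1173.0, 214.0], [1173.0, 214.0]] [606. 606. 606.]
```

Request:
{"api": "send_rows", "payload": {
  "offset": [
    [0,0,0],
    [0,0,0],
    [0,0,0],
    [0,0,0],
    [0,0,0]
  ],
  "roll": [0,0,0,0,0],
  "jaw": 0.6
}}

```text
clock: 5.72
position: [0.6613, -0.0159, 0.28]
ee_rot: [0.761, 0.649, -0.0, 0.0]
ft_force: [-0.3, -0.1, -0.1]
grip_width: 0.6
```

Request:
{"api": "send_rows", "payload": {
  "offset": [
    [0,0,0],
    [0,0,0],
    [0,0,0],
    [0,0,0],
    [0,0,0]
  ],
  "roll": [0,0,0,0,0]
}}

```text
clock: 6.13
position: [0.6614, -0.0159, 0.2799]
ee_rot: [0.761, 0.649, -0.0, -0.0]
ft_force: [-0.1, -0.8, -0.3]
grip_width: 0.599
```

```bash
cat >> h.py <<'E'
a9=np.radians(-9); B=np.array([[np.cos(a9),np.sin(a9)],[-np.sin(a9),np.cos(a9)]])
def theta(n,fn=None):
    p,im,d=snap(n,fn); W=cloud(p,d); X=W[...,:2]@B.T*1000; z=W[...,2]*1000
    m=mask(im,[0,0,90],[180,40,235])&(z>100)&(z<250)&(X[...,0]>600)&(X[...,0]<720)&(abs(X[...,1]-88)<125)
    k=np.polyfit(z[m],X[m][:,0],1); print(n,m.sum(),'theta',(np.pi/2+np.arctan(k[0])).round(3))
    return p,im,d,W,X,z
E
python3 - <<'E'
from h import *
st()
theta('side')
p,im,d,W,X,z=theta('scene','s2.png')
cv2.imwrite('pics/s2c.png',cv2.resize(im[60:260,160:360],(800,800))[:600])
E
```

```text
t 6.13 pos [ 0.6614 -0.0159  0.2799] R [[0.157, 0.988, -0.0], [0.988, -0.157, -0.0], [-0.0, -0.0, -1.0]] F [-0.1 -0.8 -0.3] g 0.599 q [ 0.39  0.47 -0.64  1.25  0.27  1.51 -0.37]
side 4271 theta 1.518
scene 7630 theta 1.516
```

View pics/s2c.png

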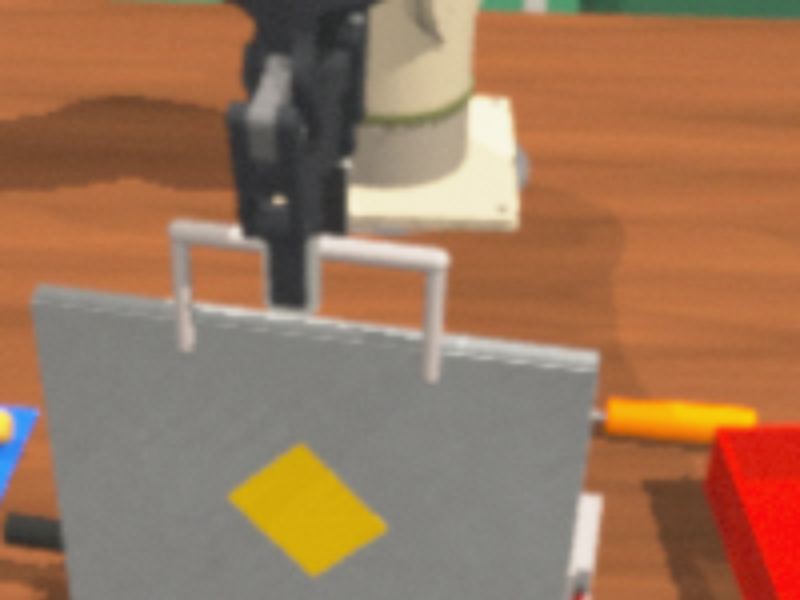

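The cover stands by itself at 1.517 with the fingers open. I clear the handle upward and back off to look into the box.

Request:
{"api": "send_rows", "payload": {
  "offset": [
    [0,0,-12],
    [0,0,-28],
    [0,0,-44],
    [0,0,-60],
    [0,0,-75]
  ],
  "roll": [0,0,0,0,0]
}}

```text
clock: 6.65
position: [0.6614, -0.0159, 0.357]
ee_rot: [0.761, 0.649, 0.0, 0.0]
ft_force: [0.6, 0.5, 0.6]
grip_width: 0.598
```

Request:
{"api": "send_rows", "payload": {
  "offset": [
    [-10,-25,0],
    [-25,-50,0],
    [-40,-75,0],
    [-60,-100,0],
    [-74,-126,10]
  ],
  "roll": [0,0,0,0,0]
}}

```text
clock: 7.07
position: [0.5247, -0.0702, 0.3471]
ee_rot: [0.761, 0.649, 0.001, 0.001]
ft_force: [-0.6, -0.6, 0.6]
grip_width: 0.603
```

Request:
{"api": "send_rows", "payload": {
  "offset": [
    [0,0,25],
    [0,0,50],
    [0,0,75],
    [0,0,95],
    [0,0,95]
  ],
  "roll": [0,0,0,0,0]
}}

```text
clock: 7.48
position: [0.5237, -0.0692, 0.2472]
ee_rot: [0.761, 0.649, -0.002, -0.002]
ft_force: [0.3, -0.4, 1.7]
grip_width: 0.6
```

Run:
```python
from h import *
st()
theta('side','side3.png')
p,im,d=snap('wrist','w3.png'); np.savez('w3.npz',im=im,d=d,**{k:np.array(v) for k,v in p.items()})
```

```text
t 7.48 pos [ 0.5237 -0.0692  0.2472] R [[0.157, 0.988, -0.005], [0.988, -0.157, 0.001], [-0.0, -0.005, -1.0]] F [ 0.3 -0.4  1.7] g 0.6 q [ 0.63  0.17 -0.65  1.66  0.1   1.35 -0.19]
side 3779 theta 1.518
```

View pics/w3.png

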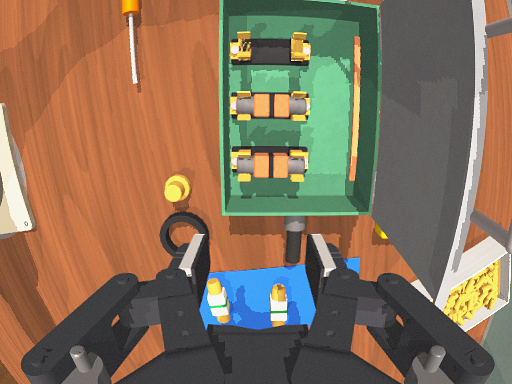

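The wrist view shows way 3 (top, 270,50) empty and blown fuses in way 2 (270,106) and way 1 (270,164). I measure those, the new fuses and the stay.

Run:
```python
from h import *
q=np.load('w3.npz'); p={k:q[k] for k in q.files}; im,d=p['im'],p['d']; W=cloud(p,d,True); X=W[...,:2]@B.T*1000; z=W[...,2]*1000
def rb(name,m,amin=40):
    for b in blobs(im,np.dstack([X,z]),m,amin):
        P=b[2]; (c,s,a)=cv2.minAreaRect(P[:,:2].astype(np.float32)); print(name,b[0],b[1],'box c',np.round(c,1),np.round(s,1),round(a,1),'z',np.percentile(P[:,2],[5,50,95]).round(1))
hs=cv2.cvtColor(im,cv2.COLOR_BGR2HSV); print(hs[106,262],hs[106,241],hs[50,240],hs[50,270])
inbox=(X[...,0]>490)&(X[...,0]<660)&(abs(X[...,1]-89)<120)
rb('brown',mask(im,[5,120,60],[16,255,255])&inbox&(z>40))
rb('clip',mask(im,[18,90,80],[32,255,255])&inbox&(z>25),25)
rb('top',inbox&(z>38),60)
g=mask(im,[55,50,20],[95,255,255])&(X[...,0]>450)&(X[...,0]<720)&(z>50)&(z<80)
rb('rim',g)
for c in ['scene']:
    p,im,d,W,X,z=theta(c,'scene3.png')
    r=mask(im,[0,120,60],[8,255,255])&(X[...,1]>200)&(X[...,1]<240)&(X[...,0]>560)&(X[...,0]<690)&(z>40)
    i=np.argsort(z[r])[::max(1,r.sum()//14)]
    v,u=np.nonzero(r)
    print([(u[j],v[j],*X[r][j].round(0),z[r][j].round(0)) for j in i])
    cv2.imwrite('pics/s3c.png',cv2.resize(im[160:260,260:360],(600,600),interpolation=cv2.INTER_CUBIC))
```

```text
[ 17 144 247] [  0  15 155] [ 17 152 159] [ 5 19 81]
brown [261. 105.] 156 box c [535.   87.8] [16.6 24.8] 0.0 z [58.  59.9 61.3]
brown [281. 106.] 232 box c [548.9  86.6] [35.9 24.9] 1.6 z [58.3 59.9 61.2]
brown [261. 165.] 219 box c [535.2  46.5] [83.3 16.7] 88.8 z [42.5 59.7 61.1]
brown [280. 165.] 286 box c [557.2  18. ] [18.3 25.8] 0.8 z [48.1 59.9 61.2]
clip [243.  45.] 244 box c [514.6 157.4] [14.1 28.6] 0.8 z [34.4 53.5 63.3]
clip [297.  47.] 348 box c [562.7 127.1] [97.3 24.6] 64.8 z [34.8 38.3 63.1]
clip [244.  94.] 68 box c [521.1  98.1] [ 9.9 25.9] 65.9 z [46.  59.7 63.5]
clip [298.  94.] 70 box c [576.5 101. ] [ 5.9 13.8] 85.1 z [50.4 59.2 63.6]
clip [244. 117.] 78 box c [514.9  74.9] [ 5.3 14.1] 89.8 z [50.1 59.9 63.5]
clip [298. 118.] 77 box c [576.7  74.1] [13.5  5.8] 1.5 z [52.9 59.4 63.6]
clip [244. 153.] 83 box c [515.   30.9] [ 6.3 14.1] 88.6 z [38.7 53.  62.9]
clip [297. 153.] 102 box c [553.3  55. ] [14.2 79. ] 44.2 z [37.5 53.5 63.3]
clip [244. 177.] 100 box c [519.3  44.9] [88.7 14. ] 84.1 z [53.1 59.3 64. ]
clip [297. 178.] 96 box c [576.9   4.5] [ 6.6 13.4] 
[... 1623 characters left out ...]
64(296), np.int64(222), np.float64(667.0), np.float64(208.0), np.float64(92.0)), (np.int64(295), np.int64(221), np.float64(668.0), np.float64(206.0), np.float64(96.0)), (np.int64(303), np.int64(212), np.float64(642.0), np.float64(219.0), np.float64(99.0)), (np.int64(304), np.int64(212), np.float64(642.0), np.float64(221.0), np.float64(99.0)), (np.int64(294), np.int64(219), np.float64(668.0), np.float64(204.0), np.float64(101.0)), (np.int64(304), np.int64(211), np.float64(645.0), np.float64(221.0), np.float64(105.0)), (np.int64(304), np.int64(210), np.float64(650.0), np.float64(221.0), np.float64(112.0)), (np.int64(304), np.int64(209), np.float64(653.0), np.float64(220.0), np.float64(117.0))]
```

View pics/s3c.png

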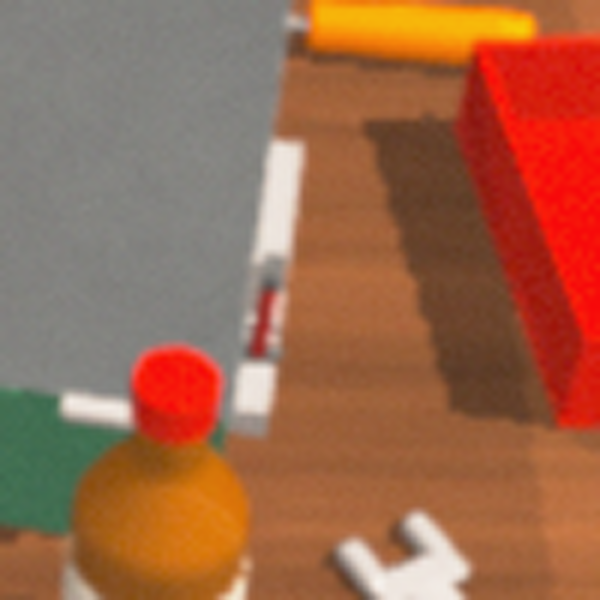

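Ways sit at x'=546, y'=17.5/87.5/157.5 in box axes, and the box rim measures 180x250, which agrees with the sizes given. I turn the tool to work across the fuses, centred over way 1.

Request:
{"api": "send_rows", "payload": {
  "offset": [
    [1,4,0],
    [2,8,0],
    [3,12,0],
    [4,16,0],
    [4,18,0]
  ],
  "roll": [-0.11,-0.22,-0.33,-0.44,-0.55],
  "jaw": 0.65,
  "newtons": 70
}}

```text
clock: 8.05
position: [0.5451, -0.0678, 0.2521]
ee_rot: [0.554, 0.833, 0.001, 0.001]
ft_force: [-0.4, 0.6, -0.3]
grip_width: 0.652
```

Request:
{"api": "send_rows", "payload": {
  "offset": [
    [0,0,0],
    [0,0,0],
    [0,0,0],
    [0,0,0],
    [0,0,0]
  ],
  "roll": [-0.11,-0.22,-0.33,-0.44,-0.55]
}}

```text
clock: 8.47
position: [0.5447, -0.068, 0.2521]
ee_rot: [0.307, 0.952, 0.0, 0.001]
ft_force: [0.4, 0.8, -0.2]
grip_width: 0.651
```

Request:
{"api": "send_rows", "payload": {
  "offset": [
    [0,0,0],
    [0,0,0],
    [0,0,0],
    [0,0,0],
    [0,0,0]
  ],
  "roll": [-0.11,-0.22,-0.33,-0.44,-0.47]
}}

```text
clock: 8.88
position: [0.5447, -0.0681, 0.2521]
ee_rot: [0.076, 0.997, -0.0, 0.001]
ft_force: [0.5, -0.7, -0.7]
grip_width: 0.647
```

Request:
{"api": "send_rows", "payload": {
  "offset": [
    [0,0,25],
    [0,0,50],
    [0,0,80],
    [0,0,105],
    [0,0,120]
  ],
  "roll": [0,0,0,0,0]
}}

```text
clock: 9.3
position: [0.5439, -0.0684, 0.1292]
ee_rot: [0.08, 0.997, -0.0, -0.0]
ft_force: [-0.7, 0.3, -1.0]
grip_width: 0.647
```

Run:
```python
from h import *
o=st(); print(B@np.array(o['position'][:2])*1000)
```

```text
t 9.3 pos [ 0.5439 -0.0684  0.1292] R [[-0.987, 0.159, -0.0], [0.159, 0.987, -0.0], [0.0, -0.0, -1.0]] F [-0.7  0.3 -1. ] g 0.647 q [ 0.72  0.35 -0.8   1.76  0.27  1.15  1.25]
[547.87493641  17.5623289 ]
```

Request:
{"api": "send_rows", "payload": {
  "offset": [
    [1,0,25],
    [2,0,50],
    [2,0,75],
    [2,0,95],
    [2,0,104]
  ],
  "roll": [0,0,0,0,0]
}}

```text
clock: 9.72
position: [0.5419, -0.0681, 0.025]
ee_rot: [0.08, 0.997, -0.0, -0.0]
ft_force: [-0.3, 0.3, 0.2]
grip_width: 0.65
```

Request:
{"api": "send_rows", "payload": {
  "offset": [
    [0,0,0],
    [0,0,0],
    [0,0,0],
    [0,0,0],
    [0,0,0]
  ],
  "roll": [0,0,0,0,0],
  "jaw": 0
}}

```text
clock: 10.13
position: [0.5432, -0.0678, 0.0278]
ee_rot: [0.079, 0.997, -0.0, 0.002]
ft_force: [-1.7, 0.2, 7.6]
grip_width: 0.293
```

Request:
{"api": "send_rows", "payload": {
  "offset": [
    [0,0,0],
    [0,0,-2],
    [0,0,-4],
    [0,0,-7],
    [0,0,-10]
  ],
  "roll": [0,0,0,0,0]
}}

```text
clock: 10.55
position: [0.5409, -0.0679, 0.0358]
ee_rot: [0.079, 0.997, -0.0, -0.001]
ft_force: [-0.9, -0.8, -3.9]
grip_width: 0.293
```

Request:
{"api": "send_rows", "payload": {
  "offset": [
    [0,0,-8],
    [0,0,-20],
    [0,0,-40],
    [0,0,-70],
    [0,0,-100]
  ],
  "roll": [0,0,0,0,0]
}}

```text
clock: 10.97
position: [0.5417, -0.0671, 0.1383]
ee_rot: [0.079, 0.997, 0.0, 0.0]
ft_force: [0.6, -0.6, -0.7]
grip_width: 0.293
```

Request:
{"api": "send_rows", "payload": {
  "offset": [
    [7,30,-5],
    [14,65,-5],
    [21,100,-5],
    [28,135,-5],
    [36,172,-5]
  ],
  "roll": [0,0,0,0,0]
}}

```text
clock: 11.38
position: [0.5337, 0.1094, 0.1429]
ee_rot: [0.08, 0.997, -0.0, 0.001]
ft_force: [0.5, 0.1, -0.7]
grip_width: 0.297
```

Request:
{"api": "send_rows", "payload": {
  "offset": [
    [7,35,0],
    [14,70,0],
    [21,105,0],
    [28,140,0],
    [36,173,0]
  ],
  "roll": [0,0,0,0,0]
}}

```text
clock: 11.8
position: [0.5252, 0.2868, 0.1428]
ee_rot: [0.079, 0.997, 0.001, 0.001]
ft_force: [0.1, -0.3, -0.9]
grip_width: 0.296
```

```bash
cat >> h.py <<'E'
def binpos():
    for n in ['scene','side']:
        p,im,d=snap(n); W=cloud(p,d)
        m=mask(im,[0,170,90],[6,255,255])&(W[...,2]>.005)&(W[...,2]<.06)&(W[...,1]>.17)&(W[...,1]<.5)&(W[...,0]>.3)&(W[...,0]<.75)
        print(n,m.sum(),*rect(W[m]))
E
python3 - <<'E'
from h import *
st(); binpos(); theta('side')
p,im,d=snap('wrist','w4.png')
E
```

```text
t 11.8 pos [0.5252 0.2868 0.1428] R [[-0.987, 0.158, 0.002], [0.158, 0.987, 0.001], [-0.002, 0.001, -1.0]] F [ 0.1 -0.3 -0.9] g 0.296 q [ 0.11  0.48 -0.89  1.61  0.39  1.23  0.56]
scene 2859 [528.1 308.2] [184.3 153.1] 4.9 z [ 5.8 29.5 49.6]
side 2309 [524.7 307.2] [182.3 158.2] 5.1 z [ 7.4 28.8 47.5]
side 4278 theta 1.518
```

View pics/w4.png

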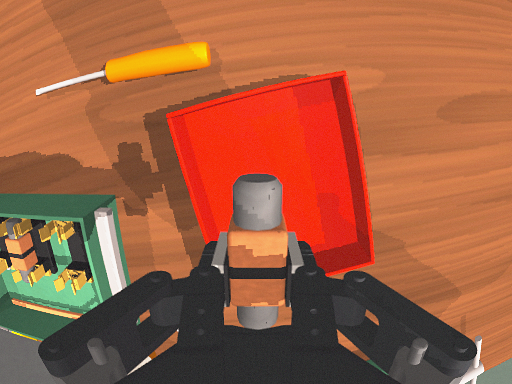

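Request:
{"api": "send_rows", "payload": {
  "offset": [
    [0,0,25],
    [0,0,55],
    [0,0,85],
    [0,0,112],
    [0,0,130]
  ],
  "roll": [0,0,0,0,0]
}}

```text
clock: 12.42
position: [0.5254, 0.2818, 0.0091]
ee_rot: [0.081, 0.997, -0.001, -0.0]
ft_force: [1.0, -0.6, -0.5]
grip_width: 0.292
```

Request:
{"api": "send_rows", "payload": {
  "offset": [
    [0,0,0],
    [0,0,0],
    [0,0,0],
    [0,0,0],
    [0,0,-10]
  ],
  "roll": [0,0,0,0,0],
  "jaw": 0.5
}}

```text
clock: 12.83
position: [0.5253, 0.2838, 0.0213]
ee_rot: [0.08, 0.997, -0.0, -0.0]
ft_force: [-0.9, 0.6, -0.7]
grip_width: 0.498
```

Request:
{"api": "send_rows", "payload": {
  "offset": [
    [0,0,-30],
    [0,0,-60],
    [0,0,-90],
    [0,0,-120],
    [0,0,-145]
  ],
  "roll": [0,0,0,0,0]
}}

```text
clock: 13.25
position: [0.5254, 0.2849, 0.17]
ee_rot: [0.079, 0.997, 0.001, 0.001]
ft_force: [0.8, 0.1, -0.1]
grip_width: 0.5
```

Run:
```python
from h import *
o=st()
R=Ro.from_quat(o['ee_rot']).as_matrix()
print('to way2', R.T@(np.array([.553,.001,.025])-o['position'])*1000)
p,im,d=snap('wrist'); W=cloud(p,d,True)
m=mask(im,[8,120,60],[20,255,255])&(W[...,1]>.2)&(W[...,2]<.06)&(W[...,2]>.012)&(W[...,0]>.43)&(W[...,0]<.62)
for b in blobs(im,W,m): print(b[0],b[1],*rect(b[2]))
```

```text
t 13.25 pos [0.5254 0.2849 0.17  ] R [[-0.988, 0.158, 0.003], [0.158, 0.988, 0.001], [-0.003, 0.002, -1.0]] F [ 0.8  0.1 -0.1] g 0.5 q [ 0.12  0.46 -0.9   1.58  0.37  1.28  0.58]
to way2 [ -71.5466149  -276.24400597  144.78023948]
[252. 164.] 474 [510.8 283.3] [24.5 17.2] 81.2 z [29.4 31.  32.1]
[252. 186.] 412 [532.6 279.9] [25.1 16.5] 79.8 z [30.  31.2 32.3]
```

Blown 1 is in the bin at (521,282). Now way 2.

Request:
{"api": "send_rows", "payload": {
  "offset": [
    [-10,-28,0],
    [-18,-56,0],
    [-24,-84,0],
    [-30,-112,0],
    [-36,-138,0]
  ],
  "roll": [0,0,0,0,0],
  "jaw": 0.65
}}

```text
clock: 13.72
position: [0.5391, 0.1409, 0.1673]
ee_rot: [0.079, 0.997, -0.0, 0.001]
ft_force: [0.2, -0.7, 0.8]
grip_width: 0.65
```

Request:
{"api": "send_rows", "payload": {
  "offset": [
    [-8,-28,0],
    [-16,-56,0],
    [-22,-84,5],
    [-30,-112,10],
    [-35.5,-138,20]
  ],
  "roll": [0,0,0,0,0]
}}

```text
clock: 14.13
position: [0.5531, -0.0012, 0.148]
ee_rot: [0.079, 0.997, -0.0, 0.002]
ft_force: [-0.1, -0.2, -0.0]
grip_width: 0.646
```

Request:
{"api": "send_rows", "payload": {
  "offset": [
    [0,0,25],
    [0,0,55],
    [0,0,85],
    [0,0,112],
    [0,0,125]
  ],
  "roll": [0,0,0,0,0]
}}

```text
clock: 14.55
position: [0.5509, 0.0003, 0.019]
ee_rot: [0.079, 0.997, -0.0, -0.001]
ft_force: [-1.2, 0.1, -0.3]
grip_width: 0.65
```

Request:
{"api": "send_rows", "payload": {
  "offset": [
    [0,0,0],
    [0,0,0],
    [0,0,0],
    [0,0,0],
    [0,0,0]
  ],
  "roll": [0,0,0,0,0],
  "jaw": 0
}}

```text
clock: 14.97
position: [0.5534, 0.0008, 0.0228]
ee_rot: [0.079, 0.997, 0.0, 0.001]
ft_force: [-1.5, 0.9, 8.1]
grip_width: 0.295
```

Request:
{"api": "send_rows", "payload": {
  "offset": [
    [0,0,0],
    [0,0,-2],
    [0,0,-4],
    [0,0,-7],
    [0,0,-10]
  ],
  "roll": [0,0,0,0,0]
}}

```text
clock: 15.38
position: [0.5515, 0.0006, 0.0309]
ee_rot: [0.079, 0.997, 0.0, -0.001]
ft_force: [-1.1, 0.9, -4.4]
grip_width: 0.294
```

Request:
{"api": "send_rows", "payload": {
  "offset": [
    [0,0,-8],
    [0,0,-20],
    [0,0,-40],
    [0,0,-70],
    [0,0,-105]
  ],
  "roll": [0,0,0,0,0]
}}

```text
clock: 15.8
position: [0.5515, 0.0004, 0.1375]
ee_rot: [0.079, 0.997, -0.0, -0.001]
ft_force: [0.9, 0.2, -0.6]
grip_width: 0.294
```

Request:
{"api": "send_rows", "payload": {
  "offset": [
    [8,30,-5],
    [15,62,-5],
    [23,95,-5],
    [31,128,-5],
    [39,161,-5]
  ],
  "roll": [0,0,0,0,0]
}}

```text
clock: 16.22
position: [0.5394, 0.1669, 0.1429]
ee_rot: [0.08, 0.997, -0.0, 0.001]
ft_force: [0.4, -0.3, -1.9]
grip_width: 0.294
```

Request:
{"api": "send_rows", "payload": {
  "offset": [
    [8,33,0],
    [15,66,0],
    [23,99,0],
    [31,131,0],
    [38,160,0]
  ],
  "roll": [0,0,0,0,0]
}}

```text
clock: 16.63
position: [0.5268, 0.3318, 0.1428]
ee_rot: [0.079, 0.997, 0.0, 0.001]
ft_force: [0.4, 0.1, 0.2]
grip_width: 0.296
```

Request:
{"api": "send_rows", "payload": {
  "offset": [
    [0,0,25],
    [0,0,55],
    [0,0,85],
    [0,0,112],
    [0,0,128]
  ],
  "roll": [0,0,0,0,0]
}}

```text
clock: 17.05
position: [0.5267, 0.3287, 0.0115]
ee_rot: [0.079, 0.997, -0.001, -0.0]
ft_force: [-0.4, -0.7, -0.3]
grip_width: 0.299
```

Request:
{"api": "send_rows", "payload": {
  "offset": [
    [0,0,0],
    [0,0,0],
    [0,0,0],
    [0,0,0],
    [0,0,-10]
  ],
  "roll": [0,0,0,0,0],
  "jaw": 0.5
}}

```text
clock: 17.47
position: [0.5269, 0.3293, 0.0233]
ee_rot: [0.079, 0.997, -0.0, -0.0]
ft_force: [0.0, -0.5, -1.4]
grip_width: 0.5
```

Request:
{"api": "send_rows", "payload": {
  "offset": [
    [0,0,-30],
    [0,0,-60],
    [0,0,-90],
    [0,0,-120],
    [0,0,-160]
  ],
  "roll": [0,0,0,0,0]
}}

```text
clock: 17.88
position: [0.5262, 0.3291, 0.1847]
ee_rot: [0.079, 0.997, -0.0, -0.0]
ft_force: [1.1, 0.7, -0.1]
grip_width: 0.501
```

```bash
cat >> h.py <<'E'
def newf():
    for n in ['scene','side']:
        p,im,d=snap(n); W=cloud(p,d)
        m=mask(im,[0,0,150],[180,60,255])|mask(im,[40,60,40],[90,255,255])
        m&=(W[...,2]>.02)&(W[...,2]<.035)&(W[...,1]<-.2)&(W[...,1]>-.42)&(W[...,0]>.33)&(W[...,0]<.68)
        for b in blobs(im,W,m,60): print(n,b[0],b[1],*rect(b[2]))
E
python3 - <<'E'
from h import *
o=st()
p,im,d=snap('wrist'); W=cloud(p,d,True)
m=mask(im,[8,120,60],[20,255,255])&(W[...,1]>.2)&(W[...,2]<.06)&(W[...,2]>.012)&(W[...,0]>.43)&(W[...,0]<.62)
for b in blobs(im,W,m): print(b[0],b[1],*rect(b[2]))
binpos(); theta('side'); newf()
E
```

```text
t 17.88 pos [0.5262 0.3291 0.1847] R [[-0.987, 0.158, -0.001], [0.158, 0.987, -0.001], [0.0, -0.001, -1.0]] F [ 1.1  0.7 -0.1] g 0.501 q [ 0.03  0.5  -0.9   1.5   0.39  1.33  0.51]
[256. 163.] 424 [513.  330.4] [24.6 17.4] 80.9 z [29.2 30.9 32.2]
[212. 168.] 439 [510.8 283.4] [25.9 17.3] 80.7 z [22.5 30.9 32.2]
[255. 184.] 375 [535.3 325.8] [25.1 16.9] 82.2 z [29.9 31.2 32.2]
[212. 189.] 379 [533.6 280. ] [25.9 17.5] 82.3 z [26.7 31.1 32.3]
scene 2869 [529.4 307.7] [183.9 151.5] 5.2 z [ 6.2 29.3 49.5]
side 2323 [524.5 306.7] [183.  155.2] 5.3 z [ 7.5 28.7 47.5]
side 4275 theta 1.518
scene [146. 164.] 123 [ 430.6 -275.1] [42. 29.] 88.9 z [21.5 27.2 29.1]
scene [127. 186.] 148 [ 522.4 -300.8] [41.8 26.9] 85.2 z [21.5 27.8 29.6]
scene [105. 212.] 184 [ 614.1 -321.1] [28.2 41.2] 3.4 z [21.1 27.6 29.5]
side [393. 287.] 315 [ 610.  -322.3] [28.1 39.3] 6.9 z [21.4 27.1 28.8]
side [350. 307.] 361 [ 518.  -300.7] [42.5 26.9] 82.5 z [22.4 27.2 28.8]
side [301. 328.] 412 [ 426.6 -275.6] [26.9 42.6] 1.6 z [22.4 27.4 29. ]
```

Both blown fuses lie in the bin at about (523,328) and (522,282), the bin has not moved and the cover is at 1.518. I move over the mat for a closer look.

Request:
{"api": "send_rows", "payload": {
  "offset": [
    [-5,-33,-10],
    [-10,-67,-20],
    [-16,-100,-30],
    [-21,-134,-30],
    [-27,-168,-30]
  ],
  "roll": [0.11,0.22,0.33,0.44,0.55]
}}

```text
clock: 18.6
position: [0.5264, 0.1579, 0.2126]
ee_rot: [0.349, 0.937, -0.0, -0.0]
ft_force: [1.3, -1.0, 0.0]
grip_width: 0.501
```

Request:
{"api": "send_rows", "payload": {
  "offset": [
    [-23,-27,-5],
    [-46,-53,-10],
    [-68,-80,-15],
    [-91,-106,-20],
    [-114,-133,-25]
  ],
  "roll": [0.11,0.22,0.33,0.44,0.55]
}}

```text
clock: 19.02
position: [0.5261, -0.0174, 0.2374]
ee_rot: [0.591, 0.807, -0.0, -0.001]
ft_force: [1.7, -0.2, -0.1]
grip_width: 0.502
```

Request:
{"api": "send_rows", "payload": {
  "offset": [
    [-33,-11,0],
    [-66,-22,0],
    [-100,-32,0],
    [-133,-43,0],
    [-166,-54,0]
  ],
  "roll": [0.07,0.14,0.21,0.28,0.314]
}}

```text
clock: 19.43
position: [0.5257, -0.1919, 0.237]
ee_rot: [0.709, 0.705, -0.0, -0.001]
ft_force: [1.2, 0.3, -0.2]
grip_width: 0.494
```

Request:
{"api": "send_rows", "payload": {
  "offset": [
    [-36,-1,0],
    [-72,-2,0],
    [-108,-3,0],
    [-144,-4,0],
    [-180,-6,0]
  ],
  "roll": [0,0,0,0,0],
  "jaw": 0.7
}}

```text
clock: 19.85
position: [0.5194, -0.3717, 0.2367]
ee_rot: [0.708, 0.706, -0.0, -0.001]
ft_force: [1.1, -0.3, -0.4]
grip_width: 0.702
```

Request:
{"api": "send_rows", "payload": {
  "offset": [
    [0,0,0],
    [0,0,0],
    [0,0,0],
    [0,0,0],
    [0,0,0]
  ],
  "roll": [0,0,0,0,0]
}}

```text
clock: 20.27
position: [0.5207, -0.3688, 0.238]
ee_rot: [0.707, 0.707, 0.0, -0.0]
ft_force: [0.4, -0.2, -0.4]
grip_width: 0.698
```

```bash
cat >> h.py <<'E'
def wnew(fn=None):
    o=st(); R=Ro.from_quat(o['ee_rot']).as_matrix()
    p,im,d=snap('wrist',fn); W=cloud(p,d,True)
    m=mask(im,[0,0,150],[180,60,255])|mask(im,[40,60,40],[90,255,255])
    m&=(W[...,2]>.021)&(W[...,2]<.038)&(W[...,1]<-.18)&(W[...,1]>-.42)&(W[...,0]>.33)&(W[...,0]<.70)
    for b in blobs(im,W,m,100):
        (c,s,a)=cv2.minAreaRect((b[2][:,:2]*1000).astype(np.float32))
        ang=a if s[0]>s[1] else a+90
        tx=np.degrees(np.arctan2(R[1,0],R[0,0])); roll=-(((ang-tx)+90)%180-90)
        off=R.T@(np.array([c[0]/1000,c[1]/1000,.018])-o['position'])*1000
        print(b[0],b[1],np.round(c,1),np.round(s,1),'axis',round(ang,1),'z',np.percentile(b[2][:,2]*1000,[5,50,95]).round(1),'| move',off.round(1),'roll',np.radians(roll).round(3))
E
python3 - <<'E'
from h import *
wnew('w5.png')
E
```

```text
t 20.27 pos [ 0.5207 -0.3688  0.238 ] R [[-0.0, 1.0, 0.0], [1.0, 0.0, 0.0], [0.0, 0.0, -1.0]] F [ 0.4 -0.2 -0.4] g 0.698 q [ 0.84  0.39 -0.4   1.4   0.15  1.39  0.44]
[181.  91.] 707 [ 431.3 -276. ] [26.7 39.8] axis 91.1 z [26.8 29.9 31.3] | move [ 92.7 -89.4 220. ] roll -0.019
[257. 110.] 724 [ 522.4 -300.6] [39.9 25.6] axis 83.0 z [28.5 30.  31.4] | move [ 68.1   1.7 220. ] roll 0.122
[333. 128.] 687 [ 614.6 -321.6] [27.  40.3] axis 96.1 z [27.1 30.  31.4] | move [ 47.  94. 220.] roll -0.107
```

Request:
{"api": "send_rows", "payload": {
  "offset": [
    [20,-18,20],
    [40,-37,40],
    [60,-58,65],
    [80,-78,90],
    [93,-90,110]
  ],
  "roll": [0,0,0,-0.02,-0.02],
  "jaw": 0.7
}}

```text
clock: 20.73
position: [0.4282, -0.2746, 0.1264]
ee_rot: [0.7, 0.714, -0.0, -0.001]
ft_force: [-0.1, -0.5, 0.1]
grip_width: 0.702
```

Request:
{"api": "send_rows", "payload": {
  "offset": [
    [0,0,30],
    [0,0,60],
    [0,0,85],
    [0,0,108],
    [0,0,120]
  ],
  "roll": [0,0,0,0,0]
}}

```text
clock: 21.15
position: [0.4293, -0.2758, 0.0057]
ee_rot: [0.7, 0.714, -0.0, -0.001]
ft_force: [-0.8, -0.1, 0.3]
grip_width: 0.702
```

Request:
{"api": "send_rows", "payload": {
  "offset": [
    [0,0,0],
    [0,0,0],
    [0,0,0],
    [0,0,0],
    [0,0,0]
  ],
  "roll": [0,0,0,0,0],
  "jaw": 0
}}

```text
clock: 21.57
position: [0.4315, -0.2777, 0.0096]
ee_rot: [0.701, 0.713, 0.0, 0.001]
ft_force: [-0.1, 2.2, 7.4]
grip_width: 0.29
```

Request:
{"api": "send_rows", "payload": {
  "offset": [
    [0,0,0],
    [0,0,-20],
    [0,0,-50],
    [0,0,-85],
    [0,0,-120]
  ],
  "roll": [0,0,0,0,0]
}}

```text
clock: 21.98
position: [0.4301, -0.2768, 0.1298]
ee_rot: [0.701, 0.714, 0.0, -0.0]
ft_force: [0.4, -0.9, -1.3]
grip_width: 0.287
```

```bash
cat >> h.py <<'E'
def goto(x,y,ang,z=None):
    o=st(); R=Ro.from_quat(o['ee_rot']).as_matrix()
    tx=np.degrees(np.arctan2(R[1,0],R[0,0])); t=np.array([x/1000,y/1000,o['position'][2] if z is None else z/1000])
    print('move',(R.T@(t-o['position'])*1000).round(1),'roll',-np.radians(ang-tx).round(3), 'box',(B@o['position'][:2]*1000).round(1))
E
python3 - <<'E'
from h import *
goto(542,-68,171)
p,im,d=snap('wrist','w6.png')
E
```

```text
t 21.98 pos [ 0.4301 -0.2768  0.1298] R [[-0.018, 1.0, 0.0], [1.0, 0.018, 0.0], [0.0, 0.0, -1.0]] F [ 0.4 -0.9 -1.3] g 0.287 q [ 0.89  0.2  -0.45  1.86  0.1   1.1   0.42]
move [206.7 115.7   0. ] roll -1.395 box [ 468.1 -206.1]
```

View pics/w6.png

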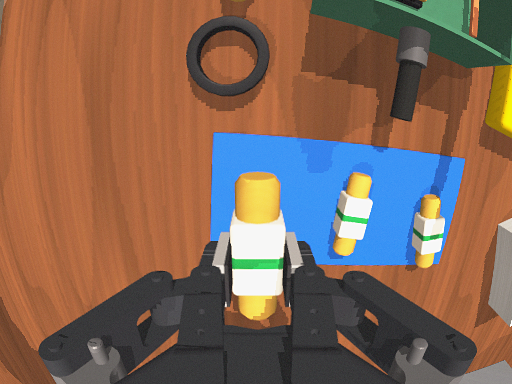

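The fuse is held squarely by its body, with the green band at (257,263). I measure it in the hand to know the pressing depth.

```bash
cat >> h.py <<'E'
def inhand():
    o=monitor.get_obs(); R=Ro.from_quat(o['ee_rot']).as_matrix()
    p,im,d=snap('wrist'); W=cloud(p,d,True); T=(W-o['position'])@R*1000
    near=(abs(T[...,0])<70)&(abs(T[...,1])<16)&(T[...,2]<12)&(T[...,2]>-45)
    g=mask(im,[40,60,40],[90,255,255])&near; w=(mask(im,[0,0,170],[180,50,255])&near&(abs(T[...,1])<9))|(g&(abs(T[...,1])<9))
    c=mask(im,[10,100,100],[30,255,255])&near
    print('band x',np.median(T[g],0).round(1),'body x',np.percentile(T[w][:,0],[2,98]).round(1),'top z',np.median(T[w][:,2]).round(1),'cap x',np.percentile(T[c][:,0],[1,99]).round(1) if c.sum() else 0)
E
python3 - <<'E'
from h import *
inhand()
E
```

```text
band x [  1.2   1.6 -20.7] body x [-16.2  20.9] top z -20.5 cap x [-35.7  41.2]
```

Request:
{"api": "send_rows", "payload": {
  "offset": [
    [20,12,-8],
    [40,24,-16],
    [62,35,-20],
    [82,46,-20],
    [103,58,-20]
  ],
  "roll": [0,0,0,0,0],
  "newtons": 100
}}

```text
clock: 22.5
position: [0.4869, -0.1723, 0.1484]
ee_rot: [0.701, 0.713, -0.0, 0.001]
ft_force: [0.4, 0.3, -0.7]
grip_width: 0.278
```

Request:
{"api": "send_rows", "payload": {
  "offset": [
    [20,12,0],
    [40,24,0],
    [62,35,0],
    [82,46,0],
    [103.7,57.7,0]
  ],
  "roll": [-0.09,-0.18,-0.27,-0.36,-0.45]
}}

```text
clock: 22.92
position: [0.5426, -0.0676, 0.148]
ee_rot: [0.522, 0.853, -0.0, 0.0]
ft_force: [0.1, 0.3, -2.0]
grip_width: 0.281
```

Request:
{"api": "send_rows", "payload": {
  "offset": [
    [0,0,0],
    [0,0,0],
    [0,0,0],
    [0,0,0],
    [0,0,0]
  ],
  "roll": [-0.1,-0.2,-0.3,-0.4,-0.5]
}}

```text
clock: 23.33
position: [0.5422, -0.0684, 0.1478]
ee_rot: [0.294, 0.956, -0.0, 0.0]
ft_force: [-0.1, -0.7, -0.8]
grip_width: 0.28
```

Request:
{"api": "send_rows", "payload": {
  "offset": [
    [0,0,0],
    [0,0,0],
    [0,0,0],
    [0,0,0],
    [0,0,0]
  ],
  "roll": [-0.12,-0.24,-0.36,-0.445,-0.445]
}}

```text
clock: 23.75
position: [0.5422, -0.0685, 0.1478]
ee_rot: [0.077, 0.997, -0.0, 0.0]
ft_force: [0.4, -0.4, -1.1]
grip_width: 0.28
```

Run:
```python
from h import *
c=B.T@np.array([547.2,17.5]); print(c)
goto(c[0],c[1],171,z=70); inhand()
```

```text
[543.20066311 -68.31639331]
t 23.75 pos [ 0.5422 -0.0685  0.1478] R [[-0.988, 0.153, 0.0], [0.153, 0.988, -0.0], [-0.0, -0.0, -1.0]] F [ 0.4 -0.4 -1.1] g 0.28 q [ 0.71  0.32 -0.79  1.74  0.24  1.18  1.27]
move [-1.   0.3 77.8] roll 0.003 box [546.2  17.2]
band x [ -0.4   0.4 -20.5] body x [-18.2  19.1] top z -20.3 cap x [-37.4  39.5]
```

Request:
{"api": "send_rows", "payload": {
  "offset": [
    [0,0,25],
    [0,0,48],
    [0,0,66],
    [0,0,80],
    [0,0,86]
  ],
  "roll": [0,0,0,0,0]
}}

```text
clock: 24.22
position: [0.5413, -0.0683, 0.06]
ee_rot: [0.08, 0.997, 0.0, -0.001]
ft_force: [-0.9, 0.1, -0.6]
grip_width: 0.276
```

Request:
{"api": "send_rows", "payload": {
  "offset": [
    [0,0,4],
    [0,0,8],
    [0,0,12],
    [0,0,16],
    [0,0,20]
  ],
  "roll": [0,0,0,0,0]
}}

```text
clock: 24.63
position: [0.5444, -0.0686, 0.0439]
ee_rot: [0.079, 0.997, -0.0, 0.002]
ft_force: [0.6, -0.7, 3.8]
grip_width: 0.277
```

Request:
{"api": "send_rows", "payload": {
  "offset": [
    [0,0,2],
    [0,0,3],
    [0,0,3],
    [0,0,3],
    [0,0,3]
  ],
  "roll": [0,0,0,0,0]
}}

```text
clock: 25.05
position: [0.5433, -0.0686, 0.0396]
ee_rot: [0.079, 0.997, -0.0, 0.001]
ft_force: [4.6, -1.7, 1.6]
grip_width: 0.281
```

Request:
{"api": "send_rows", "payload": {
  "offset": [
    [0,0,1],
    [0,0,2],
    [0,0,3],
    [0,0,4],
    [0,0,4]
  ],
  "roll": [0,0,0,0,0]
}}

```text
clock: 25.47
position: [0.5435, -0.0686, 0.0392]
ee_rot: [0.079, 0.997, -0.001, 0.001]
ft_force: [-16.4, -0.7, 50.2]
grip_width: 0.276
```

Run:
```python
from h import *
st(); inhand()
```

```text
t 25.47 pos [ 0.5435 -0.0686  0.0392] R [[-0.988, 0.157, 0.002], [0.157, 0.988, -0.003], [-0.002, -0.003, -1.0]] F [-16.4  -0.7  50.2] g 0.276 q [ 0.65  0.46 -0.73  1.83  0.37  0.98  1.18]
band x [ 57.5   0.  -24.5] body x [-18.1  59.1] top z -20.6 cap x [-36.6  39.9]
```

The fuse met a hard stop at TCP z 39.2 with 50 N, so it is home. I release and go for the next.

Request:
{"api": "send_rows", "payload": {
  "offset": [
    [0,0,-4],
    [0,0,-4],
    [0,0,-4],
    [0,0,-4],
    [0,0,-4]
  ],
  "roll": [0,0,0,0,0],
  "jaw": 0.6
}}

```text
clock: 25.93
position: [0.5417, -0.0682, 0.0383]
ee_rot: [0.079, 0.997, 0.0, -0.001]
ft_force: [-1.0, -0.1, 0.7]
grip_width: 0.601
```

Request:
{"api": "send_rows", "payload": {
  "offset": [
    [0,0,-15],
    [0,0,-35],
    [0,0,-60],
    [0,0,-90],
    [0,0,-120]
  ],
  "roll": [0,0,0,0,0]
}}

```text
clock: 26.35
position: [0.5416, -0.0681, 0.1594]
ee_rot: [0.079, 0.997, 0.0, -0.001]
ft_force: [-0.0, -0.5, -0.2]
grip_width: 0.599
```

```bash
cat >> h.py <<'E'
def boxz():
    p,im,d=snap('wrist'); W=cloud(p,d,True); X=W[...,:2]@B.T*1000; z=W[...,2]*1000
    for i,y in enumerate([17.5,87.5,157.5]):
        r=(abs(X[...,1]-y)<9)
        m=r&(abs(X[...,0]-546)<30)&(mask(im,[0,0,150],[180,60,255])|mask(im,[40,60,40],[90,255,255]))&(z>35)&(z<85)
        n=r&(abs(X[...,0]-509)<5)&(z>40)&(z<80); f=r&(abs(X[...,0]-583)<5)&(z>40)&(z<80)
        print('way',i+1,m.sum(),'body x',np.percentile(X[m][:,0],[2,98]).round(1) if m.sum() else 0,'top z',np.median(z[m]).round(1) if m.sum() else 0,'caps z near/far',np.median(z[n]).round(1) if n.sum() else 0,np.median(z[f]).round(1) if f.sum() else 0)
E
python3 - <<'E'
from h import *
newf(); theta('side'); boxz(); goto(521.5,-300.7,83.3)
E
```

```text
scene [126. 186.] 138 [ 521.5 -300.2] [39.7 27.8] 84.2 z [21.9 27.6 29.7]
scene [105. 212.] 182 [ 614.3 -320.3] [27.2 40. ] 8.5 z [21.8 27.7 29.4]
side [393. 287.] 314 [ 610.  -322.2] [27.5 39.4] 6.8 z [21.7 27.2 28.8]
side [351. 307.] 358 [ 517.9 -301.1] [41.4 26.9] 83.9 z [22.  27.3 28.9]
side 2699 theta 1.518
way 1 941 body x [528.  566.6] top z 60.2 caps z near/far 55.3 56.6
way 2 0 body x 0 top z 0 caps z near/far 54.2 54.3
way 3 0 body x 0 top z 0 caps z near/far 53.8 54.4
t 26.55 pos [ 0.5425 -0.0685  0.159 ] R [[-0.988, 0.157, 0.001], [0.157, 0.988, -0.0], [-0.001, -0.0, -1.0]] F [-0.5 -0.1  0.5] g 0.597 q [ 0.72  0.31 -0.79  1.73  0.24  1.2   1.28]
move [-1.580e+01 -2.326e+02  1.000e-01] roll 1.53 box [546.5  17.2]
```

Request:
{"api": "send_rows", "payload": {
  "offset": [
    [-2,-23,0],
    [-4,-47,0],
    [-5,-70,0],
    [-7,-94,0],
    [-8,-117,0]
  ],
  "roll": [0,0,0,0,0],
  "jaw": 0.7,
  "newtons": 80
}}

```text
clock: 26.97
position: [0.5307, -0.1862, 0.157]
ee_rot: [0.079, 0.997, 0.0, -0.001]
ft_force: [0.9, -0.3, 0.1]
grip_width: 0.697
```

Request:
{"api": "send_rows", "payload": {
  "offset": [
    [-2,-23,0],
    [-4,-47,0],
    [-5,-70,0],
    [-7,-94,0],
    [-8,-116,0]
  ],
  "roll": [0.11,0.22,0.33,0.44,0.55]
}}

```text
clock: 27.38
position: [0.5203, -0.3021, 0.1568]
ee_rot: [0.349, 0.937, 0.0, -0.001]
ft_force: [0.4, -0.8, 0.3]
grip_width: 0.7
```

Request:
{"api": "send_rows", "payload": {
  "offset": [
    [0,0,6],
    [0,0,12],
    [0,0,18],
    [0,0,24],
    [0,0,30]
  ],
  "roll": [0.11,0.22,0.33,0.44,0.55]
}}

```text
clock: 27.8
position: [0.5205, -0.3006, 0.1265]
ee_rot: [0.59, 0.807, -0.0, -0.002]
ft_force: [-0.1, 0.1, 0.3]
grip_width: 0.702
```

Request:
{"api": "send_rows", "payload": {
  "offset": [
    [0,0,6],
    [0,0,12],
    [0,0,18],
    [0,0,24],
    [0,0,30]
  ],
  "roll": [0.1,0.2,0.3,0.4,0.43]
}}

```text
clock: 28.22
position: [0.5205, -0.3004, 0.0966]
ee_rot: [0.749, 0.662, -0.001, -0.001]
ft_force: [-1.3, -0.9, -0.4]
grip_width: 0.696
```

Run:
```python
from h import *
goto(521.5,-300.7,83.3,z=6); wnew()
```

```text
t 28.22 pos [ 0.5205 -0.3004  0.0966] R [[0.123, 0.992, -0.003], [0.992, -0.123, 0.001], [0.001, -0.003, -1.0]] F [-1.3 -0.9 -0.4] g 0.696 q [ 0.77  0.42 -0.41  1.66  0.18  1.1   0.19]
move [-0.3  1.3 90.6] roll -0.006 box [ 561.1 -215.3]
t 28.22 pos [ 0.5205 -0.3004  0.0966] R [[0.123, 0.992, -0.003], [0.992, -0.123, 0.001], [0.001, -0.003, -1.0]] F [-1.3 -0.9 -0.4] g 0.696 q [ 0.77  0.42 -0.41  1.66  0.18  1.1   0.19]
[258. 204.] 1711 [ 522.6 -300.5] [39.1 25.8] axis 83.0 z [28.4 30.1 31.2] | move [ 0.1  2.3 78.6] roll -0.001
[373. 214.] 1423 [ 614.2 -321.1] [26.2 40.3] axis 97.3 z [25.5 30.  31.1] | move [-9.1 95.8 78.3] roll -0.25
```

Request:
{"api": "send_rows", "payload": {
  "offset": [
    [0,1,25],
    [0,1.5,50],
    [0,1.5,70],
    [0,1.5,84],
    [0,1.5,90]
  ],
  "roll": [0,0,0,0,0]
}}

```text
clock: 28.68
position: [0.5212, -0.3002, 0.0058]
ee_rot: [0.747, 0.665, -0.001, -0.002]
ft_force: [-0.2, 0.1, 0.7]
grip_width: 0.705
```

Request:
{"api": "send_rows", "payload": {
  "offset": [
    [0,0,0],
    [0,0,0],
    [0,0,0],
    [0,0,0],
    [0,0,0]
  ],
  "roll": [0,0,0,0,0],
  "jaw": 0
}}

```text
clock: 29.1
position: [0.5239, -0.3016, 0.0104]
ee_rot: [0.747, 0.665, 0.0, 0.001]
ft_force: [-0.8, -0.0, 5.0]
grip_width: 0.285
```

Request:
{"api": "send_rows", "payload": {
  "offset": [
    [0,0,0],
    [0,0,-25],
    [0,0,-60],
    [0,0,-100],
    [0,0,-140]
  ],
  "roll": [0,0,0,0,0]
}}

```text
clock: 29.52
position: [0.5225, -0.3008, 0.1505]
ee_rot: [0.747, 0.665, -0.0, -0.0]
ft_force: [1.3, -0.5, -0.8]
grip_width: 0.284
```

Request:
{"api": "send_rows", "payload": {
  "offset": [
    [30,0,0],
    [60,-1,0],
    [91,-2,0],
    [121,-2,0],
    [152,-3,0]
  ],
  "roll": [0,0,0,0,0]
}}

```text
clock: 29.93
position: [0.5377, -0.1487, 0.1494]
ee_rot: [0.747, 0.664, 0.0, 0.0]
ft_force: [1.2, 0.5, -0.1]
grip_width: 0.281
```

Request:
{"api": "send_rows", "payload": {
  "offset": [
    [30,0,0],
    [60,-1,0],
    [91,-2,0],
    [121,-2,0],
    [151,-3,0]
  ],
  "roll": [-0.1,-0.2,-0.3,-0.4,-0.5]
}}

```text
clock: 30.35
position: [0.5525, 0.0019, 0.1494]
ee_rot: [0.558, 0.83, 0.0, 0.001]
ft_force: [1.4, -0.7, -0.5]
grip_width: 0.285
```

Request:
{"api": "send_rows", "payload": {
  "offset": [
    [0,0,0],
    [0,0,0],
    [0,0,0],
    [0,0,0],
    [0,0,0]
  ],
  "roll": [-0.11,-0.22,-0.33,-0.44,-0.55]
}}

```text
clock: 30.77
position: [0.5524, 0.0004, 0.1491]
ee_rot: [0.311, 0.95, -0.0, 0.0]
ft_force: [-0.0, 0.1, -1.6]
grip_width: 0.282
```

Request:
{"api": "send_rows", "payload": {
  "offset": [
    [0,0,0],
    [0,0,0],
    [0,0,0],
    [0,0,0],
    [0,0,0]
  ],
  "roll": [-0.11,-0.22,-0.33,-0.44,-0.486]
}}

```text
clock: 31.18
position: [0.5524, 0.0003, 0.1491]
ee_rot: [0.073, 0.997, -0.0, 0.0]
ft_force: [-0.0, 0.1, -1.5]
grip_width: 0.282
```

Run:
```python
from h import *
goto(553,1,171,z=60); inhand()
```

```text
t 31.18 pos [5.524e-01 3.000e-04 1.491e-01] R [[-0.989, 0.145, 0.0], [0.145, 0.989, -0.0], [-0.0, -0.0, -1.0]] F [-0.   0.1 -1.5] g 0.282 q [ 0.6   0.34 -0.81  1.73  0.27  1.19  1.14]
move [-0.5  0.8 89.1] roll 0.012 box [545.5  86.7]
band x [ -1.4   1.  -19.9] body x [-19.4  18.1] top z -19.7 cap x [-38.4  38.5]
```

Request:
{"api": "send_rows", "payload": {
  "offset": [
    [0,0.8,25],
    [0,0.8,48],
    [0,0.8,66],
    [0,0.8,80],
    [0,0.8,88]
  ],
  "roll": [0.012,0.012,0.012,0.012,0.012],
  "newtons": 100
}}

```text
clock: 31.65
position: [0.5518, 0.0011, 0.0594]
ee_rot: [0.082, 0.997, -0.0, -0.001]
ft_force: [-0.4, 0.2, -1.1]
grip_width: 0.277
```

Request:
{"api": "send_rows", "payload": {
  "offset": [
    [0,0,4],
    [0,0,8],
    [0,0,12],
    [0,0,16],
    [0,0,20]
  ],
  "roll": [0,0,0,0,0]
}}

```text
clock: 32.07
position: [0.5545, 0.0009, 0.0428]
ee_rot: [0.082, 0.997, -0.0, 0.002]
ft_force: [-0.6, -1.5, 1.9]
grip_width: 0.279
```

Request:
{"api": "send_rows", "payload": {
  "offset": [
    [0,0,1],
    [0,0,2],
    [0,0,3],
    [0,0,4],
    [0,0,4]
  ],
  "roll": [0,0,0,0,0]
}}

```text
clock: 32.48
position: [0.5538, 0.0009, 0.0401]
ee_rot: [0.082, 0.997, -0.001, 0.001]
ft_force: [-10.0, -2.8, 28.7]
grip_width: 0.278
```

Request:
{"api": "send_rows", "payload": {
  "offset": [
    [0,0,-2],
    [0,0,-2],
    [0,0,-2],
    [0,0,-2],
    [0,0,-2]
  ],
  "roll": [0,0,0,0,0],
  "jaw": 0.6
}}

```text
clock: 32.9
position: [0.5524, 0.0014, 0.0387]
ee_rot: [0.082, 0.997, 0.0, -0.0]
ft_force: [-0.3, -0.3, -0.9]
grip_width: 0.6
```

Request:
{"api": "send_rows", "payload": {
  "offset": [
    [0,0,-15],
    [0,0,-35],
    [0,0,-60],
    [0,0,-90],
    [0,0,-120]
  ],
  "roll": [0,0,0,0,0]
}}

```text
clock: 33.32
position: [0.552, 0.0015, 0.1597]
ee_rot: [0.082, 0.997, 0.0, -0.001]
ft_force: [0.4, -0.1, 0.2]
grip_width: 0.604
```

Run:
```python
from h import *
newf(); theta('side'); boxz(); goto(613.8,-321.4,96.7)
```

```text
scene [105. 212.] 181 [ 614.8 -320.6] [29.1 40.2] 6.0 z [22.4 27.6 29.5]
side [393. 287.] 318 [ 609.7 -322.3] [27.8 39.3] 5.5 z [21.3 27.  28.8]
side 4011 theta 1.518
way 1 829 body x [528.3 566.1] top z 60.1 caps z near/far 55.4 56.7
way 2 936 body x [528.7 567. ] top z 60.1 caps z near/far 55.2 56.8
way 3 0 body x 0 top z 0 caps z near/far 54.0 53.8
t 33.52 pos [0.5528 0.0012 0.1593] R [[-0.987, 0.163, 0.001], [0.163, 0.987, -0.0], [-0.001, -0.0, -1.0]] F [ 0.1  0.  -0.6] g 0.597 q [ 0.6   0.33 -0.81  1.71  0.26  1.21  1.13]
move [-1.128e+02 -3.083e+02  2.000e-01] roll 1.29 box [545.8  87.7]
```

Request:
{"api": "send_rows", "payload": {
  "offset": [
    [0,-30,0],
    [0,-60,0],
    [0,-90,0],
    [0,-120,0],
    [0,-150,0]
  ],
  "roll": [0,0,0,0,0],
  "jaw": 0.7,
  "newtons": 80
}}

```text
clock: 33.93
position: [0.5268, -0.148, 0.1574]
ee_rot: [0.082, 0.997, 0.0, -0.001]
ft_force: [1.0, 0.8, -0.0]
grip_width: 0.697
```

Request:
{"api": "send_rows", "payload": {
  "offset": [
    [-4,-30,0],
    [-8,-60,0],
    [-12,-90,0],
    [-16,-120,0],
    [-20,-150,0]
  ],
  "roll": [0,0,0,0,0]
}}

```text
clock: 34.35
position: [0.5223, -0.2992, 0.1571]
ee_rot: [0.082, 0.997, 0.0, -0.001]
ft_force: [0.3, 0.2, 0.4]
grip_width: 0.703
```

Request:
{"api": "send_rows", "payload": {
  "offset": [
    [-19,-2,0],
    [-38,-4,0],
    [-57,-6,0],
    [-76,-8,0],
    [-93,-8,0]
  ],
  "roll": [0.1,0.2,0.3,0.4,0.5]
}}

```text
clock: 34.77
position: [0.6138, -0.3214, 0.1565]
ee_rot: [0.328, 0.945, -0.0, -0.002]
ft_force: [0.5, -0.5, -0.2]
grip_width: 0.699
```

Request:
{"api": "send_rows", "payload": {
  "offset": [
    [0,0,6],
    [0,0,12],
    [0,0,18],
    [0,0,24],
    [0,0,30]
  ],
  "roll": [0.1,0.2,0.3,0.4,0.5]
}}

```text
clock: 35.18
position: [0.613, -0.3206, 0.1263]
ee_rot: [0.552, 0.834, -0.0, -0.002]
ft_force: [-0.9, 0.6, 0.7]
grip_width: 0.699
```

Request:
{"api": "send_rows", "payload": {
  "offset": [
    [0,0,6],
    [0,0,12],
    [0,0,18],
    [0,0,24],
    [0,0,30]
  ],
  "roll": [0.1,0.2,0.29,0.29,0.29]
}}

```text
clock: 35.6
position: [0.6132, -0.3207, 0.097]
ee_rot: [0.663, 0.748, -0.0, -0.001]
ft_force: [0.4, -0.5, -0.5]
grip_width: 0.698
```

Run:
```python
from h import *
goto(613.8,-321.4,96.7,z=6); wnew()
```

```text
t 35.6 pos [ 0.6132 -0.3207  0.097 ] R [[-0.12, 0.993, -0.002], [0.993, 0.12, 0.001], [0.001, -0.002, -1.0]] F [ 0.4 -0.5 -0.5] g 0.698 q [ 0.68  0.6  -0.39  1.39  0.23  1.19  0.39]
move [-0.9  0.7 91. ] roll 0.003 box [ 655.8 -220.8]
t 35.6 pos [ 0.6132 -0.3207  0.097 ] R [[-0.12, 0.993, -0.002], [0.993, 0.12, 0.001], [0.001, -0.002, -1.0]] F [ 0.4 -0.5 -0.5] g 0.698 q [ 0.68  0.6  -0.39  1.39  0.23  1.19  0.39]
[257. 204.] 1691 [ 614.9 -321. ] [25.7 39.6] axis 97.6 z [28.6 30.1 31.2] | move [-0.6  1.8 79. ] roll -0.012
```

Request:
{"api": "send_rows", "payload": {
  "offset": [
    [0,1,25],
    [-0.5,1,50],
    [-0.5,1,70],
    [-0.5,1,84],
    [-0.5,1,91]
  ],
  "roll": [0,-0.01,-0.01,-0.01,-0.01]
}}

```text
clock: 36.07
position: [0.6136, -0.3209, 0.0053]
ee_rot: [0.66, 0.751, -0.0, -0.002]
ft_force: [0.2, -0.3, -0.4]
grip_width: 0.703
```

Request:
{"api": "send_rows", "payload": {
  "offset": [
    [0,0,0],
    [0,0,0],
    [0,0,0],
    [0,0,0],
    [0,0,0]
  ],
  "roll": [0,0,0,0,0],
  "jaw": 0
}}

```text
clock: 36.48
position: [0.6159, -0.3218, 0.0097]
ee_rot: [0.661, 0.751, 0.0, 0.001]
ft_force: [0.0, 0.6, 6.8]
grip_width: 0.287
```

Request:
{"api": "send_rows", "payload": {
  "offset": [
    [0,0,0],
    [0,0,-25],
    [0,0,-60],
    [0,0,-100],
    [0,0,-140]
  ],
  "roll": [0,0,0,0,0]
}}

```text
clock: 36.9
position: [0.6143, -0.3211, 0.1494]
ee_rot: [0.661, 0.751, -0.0, -0.0]
ft_force: [0.7, 0.3, 0.1]
grip_width: 0.283
```

Request:
{"api": "send_rows", "payload": {
  "offset": [
    [6,-21,0],
    [12,-42,0],
    [18,-63,0],
    [24,-85,0],
    [30,-106,0]
  ],
  "roll": [0,0,0,0,0]
}}

```text
clock: 37.32
position: [0.5047, -0.3049, 0.1482]
ee_rot: [0.661, 0.751, -0.0, 0.0]
ft_force: [-0.5, -0.1, -1.0]
grip_width: 0.289
```

Request:
{"api": "send_rows", "payload": {
  "offset": [
    [24,7,0],
    [48,14,0],
    [73,21,0],
    [97,28,0],
    [121,35,0]
  ],
  "roll": [0,0,0,0,0]
}}

```text
clock: 37.73
position: [0.5253, -0.1794, 0.1484]
ee_rot: [0.661, 0.751, -0.0, 0.0]
ft_force: [-0.4, -0.1, -1.2]
grip_width: 0.283
```

Request:
{"api": "send_rows", "payload": {
  "offset": [
    [24,7,0],
    [48,14,0],
    [73,21,0],
    [97,28,0],
    [121,35,0]
  ],
  "roll": [0,0,0,0,0]
}}

```text
clock: 38.15
position: [0.5448, -0.0549, 0.1484]
ee_rot: [0.661, 0.751, 0.0, 0.0]
ft_force: [0.2, -0.8, -0.3]
grip_width: 0.282
```

Request:
{"api": "send_rows", "payload": {
  "offset": [
    [24,7,0],
    [48,14,0],
    [73,21,0],
    [97,28,0],
    [121,35,0]
  ],
  "roll": [-0.09,-0.18,-0.27,-0.36,-0.45]
}}

```text
clock: 38.57
position: [0.5642, 0.0695, 0.1484]
ee_rot: [0.475, 0.88, 0.0, 0.0]
ft_force: [0.2, -0.3, -0.4]
grip_width: 0.288
```

Request:
{"api": "send_rows", "payload": {
  "offset": [
    [0,0,0],
    [0,0,0],
    [0,0,0],
    [0,0,0],
    [0,0,0]
  ],
  "roll": [-0.1,-0.2,-0.3,-0.4,-0.5]
}}

```text
clock: 38.98
position: [0.5641, 0.0683, 0.1482]
ee_rot: [0.242, 0.97, -0.0, 0.0]
ft_force: [1.1, -0.4, -1.3]
grip_width: 0.281
```

Request:
{"api": "send_rows", "payload": {
  "offset": [
    [0,0,0],
    [0,0,0],
    [0,0,0],
    [0,0,0],
    [0,0,0]
  ],
  "roll": [-0.1,-0.2,-0.3,-0.334,-0.334]
}}

```text
clock: 39.4
position: [0.5641, 0.0681, 0.1481]
ee_rot: [0.079, 0.997, -0.0, 0.0]
ft_force: [0.7, -0.4, -1.2]
grip_width: 0.281
```

Run:
```python
from h import *
goto(563.9,70.2,171,z=60); inhand()
```

```text
t 39.4 pos [0.5641 0.0681 0.1481] R [[-0.988, 0.158, 0.0], [0.158, 0.988, -0.0], [-0.0, -0.0, -1.0]] F [ 0.7 -0.4 -1.2] g 0.281 q [ 0.47  0.38 -0.82  1.69  0.3   1.2   0.99]
move [ 0.5  2.  88.1] roll -0.001 box [546.5 155.5]
band x [ -0.9   1.  -20.6] body x [-19.   18.6] top z -20.4 cap x [-37.9  39.1]
```

Request:
{"api": "send_rows", "payload": {
  "offset": [
    [0,2,25],
    [0,2,48],
    [0,2,66],
    [0,2,80],
    [0,2,87]
  ],
  "roll": [0,0,0,0,0],
  "newtons": 100
}}

```text
clock: 39.87
position: [0.5636, 0.07, 0.0592]
ee_rot: [0.08, 0.997, -0.0, -0.001]
ft_force: [-0.7, -0.4, -0.8]
grip_width: 0.283
```

Request:
{"api": "send_rows", "payload": {
  "offset": [
    [0,0,4],
    [0,0,8],
    [0,0,12],
    [0,0,16],
    [0,0,20]
  ],
  "roll": [0,0,0,0,0]
}}

```text
clock: 40.28
position: [0.5663, 0.0701, 0.0429]
ee_rot: [0.08, 0.997, -0.0, 0.002]
ft_force: [-0.3, -2.7, 3.3]
grip_width: 0.278
```

Request:
{"api": "send_rows", "payload": {
  "offset": [
    [0,0,1],
    [0,0,2],
    [0,0,3],
    [0,0,4],
    [0,0,4.5]
  ],
  "roll": [0,0,0,0,0]
}}

```text
clock: 40.7
position: [0.5655, 0.0701, 0.0393]
ee_rot: [0.08, 0.997, -0.001, 0.001]
ft_force: [-10.7, -5.3, 33.2]
grip_width: 0.279
```

Request:
{"api": "send_rows", "payload": {
  "offset": [
    [0,0,-2],
    [0,0,-2],
    [0,0,-2],
    [0,0,-2],
    [0,0,-2]
  ],
  "roll": [0,0,0,0,0],
  "jaw": 0.6
}}

```text
clock: 41.12
position: [0.5642, 0.0704, 0.0382]
ee_rot: [0.08, 0.997, 0.0, -0.0]
ft_force: [0.2, 0.7, -0.5]
grip_width: 0.6
```

Request:
{"api": "send_rows", "payload": {
  "offset": [
    [0,0,-15],
    [0,0,-35],
    [0,0,-60],
    [0,0,-90],
    [0,0,-120]
  ],
  "roll": [0,0,0,0,0]
}}

```text
clock: 41.53
position: [0.5638, 0.0704, 0.1591]
ee_rot: [0.08, 0.997, 0.0, -0.001]
ft_force: [1.6, -0.2, 0.0]
grip_width: 0.594
```

Run:
```python
from h import *
newf(); theta('side'); boxz(); binpos(); st()
```

```text
side 4281 theta 1.518
way 1 653 body x [528.4 566.2] top z 60.1 caps z near/far 55.1 56.6
way 2 842 body x [528.6 567. ] top z 60.1 caps z near/far 55.4 56.7
way 3 930 body x [528.8 566.6] top z 60.2 caps z near/far 55.0 56.7
scene 2946 [543.2 301.8] [183.8 151.7] 5.4 z [ 5.9 29.3 49.6]
side 2305 [539.6 300.3] [183.  154.3] 5.4 z [ 7.6 28.8 47.3]
t 41.83 pos [0.5638 0.07   0.1572] R [[-0.987, 0.159, -0.002], [0.159, 0.987, -0.0], [0.002, -0.001, -1.0]] F [ 0.6 -0.   0. ] g 0.602 q [ 0.48  0.38 -0.83  1.67  0.29  1.22  0.99]
```

Request:
{"api": "send_rows", "payload": {
  "offset": [
    [30,20,-15],
    [60,45,-30],
    [90,70,-40],
    [120,95,-40],
    [145,120,-40]
  ],
  "roll": [0,0,0,0,0]
}}

```text
clock: 42.25
position: [0.4382, 0.213, 0.1978]
ee_rot: [0.08, 0.997, -0.0, -0.0]
ft_force: [0.6, 0.5, -0.3]
grip_width: 0.603
```

Request:
{"api": "send_rows", "payload": {
  "offset": [
    [0,20,0],
    [0,40,0],
    [0,60,0],
    [0,60,0],
    [0,60,0]
  ],
  "roll": [-0.12,-0.24,-0.36,-0.48,-0.6]
}}

```text
clock: 42.67
position: [0.4489, 0.2722, 0.1971]
ee_rot: [-0.223, 0.975, 0.0, -0.001]
ft_force: [0.3, -0.3, 0.7]
grip_width: 0.601
```

Run:
```python
from h import *
st()
p,im,d=snap('wrist','w9.png'); p2,im2,d2=snap('side','side9.png')
```

```text
t 42.67 pos [0.4489 0.2722 0.1971] R [[-0.901, -0.434, -0.003], [-0.434, 0.901, 0.0], [0.002, 0.001, -1.0]] F [ 0.3 -0.3  0.7] g 0.601 q [ 0.3   0.3  -1.07  1.73  0.27  1.28  1.18]
```

View pics/w9.png

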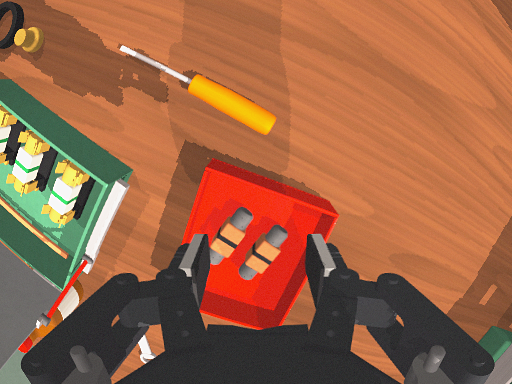

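All three new fuses read the same height as a home fuse, and both blown ones are in the bin. The bin itself was knocked about 16 mm while I was away from it. I zoom in on the stay's foot at about (88,265).

Run:
```python
from h import *
p,im,d=snap('wrist'); W=cloud(p,d,True); X=W[...,:2]@B.T*1000; z=W[...,2]*1000
cv2.imwrite('pics/w9c.png',cv2.resize(im[170:360,0:190],(760,760),interpolation=cv2.INTER_CUBIC)[:600])
rail=mask(im,[0,0,150],[180,40,255])&(X[...,1]>205)&(X[...,1]<240)&(z<70)&(z>15)
for x in range(490,680,10):
    m=rail&(abs(X[...,0]-x)<5)
    if m.sum()>3: print('rail',x,m.sum(),np.percentile(z[m],[10,50,90]).round(1),np.median(X[m][:,1]).round(0))
r=mask(im,[0,120,60],[8,255,255])&(X[...,1]>200)&(X[...,1]<240)&(X[...,0]>560)&(X[...,0]<690)
for a in range(40,140,8):
    m=r&(abs(z-a)<4)
    if m.sum()>2: print('rod z',a,m.sum(),np.median(X[m],0).round(1))
```

```text
rail 490 53 [47.7 50.1 50.9] 221.0
rail 500 110 [48.2 50.1 50.9] 221.0
rail 510 112 [47.6 50.  51. ] 221.0
rail 520 103 [47.7 50.3 51.2] 221.0
rail 530 102 [48.  50.1 50.8] 220.0
rail 540 96 [48.6 50.2 51. ] 221.0
rail 550 93 [48.7 50.1 51.1] 221.0
rail 560 86 [46.3 50.  51.2] 221.0
rail 570 86 [49.  50.3 51.4] 221.0
rail 580 77 [47.7 50.1 50.8] 221.0
rail 590 79 [46.7 50.1 50.9] 221.0
rail 600 48 [40.5 45.1 49.5] 221.0
rail 610 48 [39.5 45.6 53.1] 224.0
rail 620 26 [38.2 45.2 46. ] 225.0
rail 630 33 [40.6 45.  46. ] 224.0
rail 640 7 [42.3 44.9 46. ] 222.0
rod z 56 25 [612.2 221. ]
rod z 64 31 [616.7 220.7]
rod z 72 30 [620.5 220.9]
rod z 80 33 [626.  220.7]
rod z 88 34 [630.2 221. ]
rod z 96 33 [635.1 220.4]
rod z 104 32 [639.9 221.2]
rod z 112 36 [644.3 220.6]
rod z 120 37 [648.5 221.1]
rod z 128 31 [652.8 220.3]
```

View pics/w9c.png

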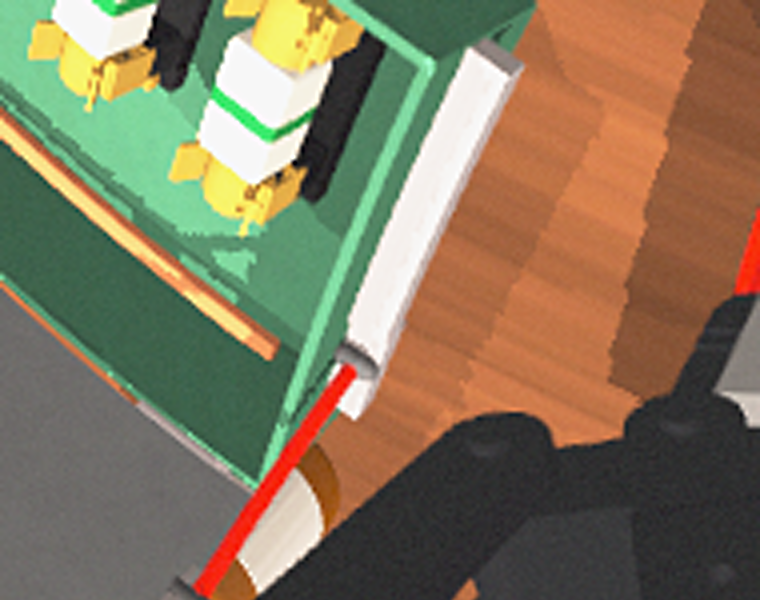

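The foot rests on the lower part of the rail (rail top 45 mm there, against 50 mm before the step), at about z 49 and 7 mm behind the step. The stay is set, so I hand in.

Run:
```python
from h import *
o=st(); print(manip.hand_in())
```

```text
t 42.82 pos [0.4494 0.2708 0.1973] R [[-0.906, -0.423, -0.002], [-0.423, 0.906, -0.0], [0.002, 0.001, -1.0]] F [-0.5  0.2  0.3] g 0.606 q [ 0.3   0.3  -1.07  1.73  0.27  1.28  1.18]
the job is handed in; nothing more can be done
None
```

The fuse change is done and handed in at 42.8 s.

- **Cover:** I lifted it to about 1.518 rad and let go, and it has stood by itself since. A close view shows the stay's foot on the low part of the rail, behind the 5 mm step.
- **Blown fuses:** There were two, in ways 1 and 2; way 3 was empty from the start. Both were seen lying in the scrap bin at the end.
- **New fuses:** All three are in the ways. Each was pressed until it hit the hard seat, at 29 to 50 N. Their tops then read 60.1 to 60.2 mm, against 59.9 mm for the blown fuses when they were clipped home.
- **Failed or disagreed:** No check failed. The bin was found moved about 16 mm near the end, while the arm was not near it. I left it there, with both blown fuses still inside. The camera views disagreed by a few millimetres on some positions, which did no harm.
- **Not checked:** I did not measure the other bench items again at the end; no contact with any of them was noticed.

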